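# Fill the garlic pot from the gravity bin

## Robot

A 6-joint arm with a two-finger parallel gripper is mounted at the origin on a cart in front of the work surface, level with it; the furniture and walls round the work are solid. World frame = base frame: x ahead of the robot, y to its left, z up, the work surface at z = 0. Lengths are in m, angles in degrees, forces in N, time in s.
With the tool pointing down it reaches from about 0.35 to 0.875 m from the base axis. Payload 4.2 kg.
Tool frame: the origin (TCP) lies midway between the tips of the shut fingers; the grasp point (between the pads) lies 19 mm behind it; z points along the fingers, y is the direction in which the jaws open and shut (so a half turn about z gives the same grasp; the last joint's range is limited). The gripper opens to 87 mm and grips with 3 to 60 N. Pads are 19 mm wide; open, the fingers measure 117 mm over their backs; the gripper's body (75 mm by 190 mm) begins 51 mm behind the grasp point.
Start: joints at [83.915, 22.042, 0.453, 0, -68.411, -14.817], TCP at [0.223, 0.584, 0.223] pointing down, gripper open.
Joint ranges: [-179.83, 179.83], [-69.29, 118.12], [-61.27, 80.66], [-181.25, 117.63], [-171.15, -9.14], [-177.46, 177.46]. Speed limits (degrees/s): [159.86, 159.86, 180, 180, 180, 180].

## Interface

Orientations are given as a 3x3 rotation matrix whose columns are the frame's x, y, z axes.
In Python, from station import r gives the robot as it stands.
- The arm moves only by the tool carry_out, never from a script. Its argument "steps" is a list of rows, each a list of 2 entries, a list of its own where there are three numbers: the shift along the tool's x, y, z in cm, then the turn about the tool's z in degrees. In form: [[[x, y, z], twist], ...]. A call has 1 to 20 rows; each row is the pose to reach, as a shift and turn from the pose measured when the call began, along the tool's axes at that moment; what a row does not reach only later rows make up. A row lasts 1/10 s, in which the tool goes at most 50 mm and 8.59 degrees, less where a joint would pass 70% of its speed; a pose out of reach is approached as far as the arm can. A call with a gripper value outside its range is refused whole. "gripper" is the gripper's target within -1 to 1 (fully open at 1, half-way at 0, shut at -1), set as the call begins (left out, the last holds). The fingers move at their own pace and stop on an object; the grip force is fixed at half the most. Time passes only in rows, so rows that repeat a pose let the fingers close. It gives the time, the measured TCP pose, the force and the opening at its end, in the units of the state.
- r.sense(): the state, without advancing time (a new reading comes with each control period).
- r.capture(name): name is "scene" or "top" or "wrist"; returns the picture (420x560x3 uint8, red, green, blue); there is no depth.
- r.calibration(name): a dict with "camera_matrix" (3x3 intrinsics, pixels), "D" ([k1, k2, p1, p2, k3] as OpenCV has them; the pictures are not rectified), "world_from_camera" (4x4, takes a point from camera to world coordinates). Camera axes: x right, y up, looking along -z (the intrinsics and any distortion apply to the point x, -y, -z); pixel columns grow to the right and rows downward; lengths in m; the calibration is good to about 2 mm. A picture is of the moment at which its call begins: read the wrist's pose just before it. calibration takes no time and is no camera call; for the wrist camera it gives the pose at the moment of the call.
- r.finish_job(): hands the job in, once; it reports no verdict.
Trained networks look in the newest picture that a camera, given by its name, has taken for a name from the list of things; names that differ only in an ending like _2 or _b are one class to them, and where a whole thing is asked for, a point or a joint stands for the part that bears it (a point fixed in the world has none). Each returns a list of dicts, best first, with "confidence" (0 to 1); they miss things now and then, are a little off and sometimes report something else, mostly with a low value. They report only what shows in the picture. A call takes as long as a camera call.
- r.cut_out(camera, target): "pixels" (420x560 bool, what is visible of it).
- r.place_of(camera, target): "centre" ([x, y, z] in m, in world coordinates, good to about 4 mm: a listed point, or the origin of a listed thing).
The state is a dict: "time_s": time; "joints": joint angles; "joint_velocities": joint speeds; "effort": joint torques, N m; "tcp_pos": TCP position; "ee_rot": TCP orientation; "wrist_force": force on the tool from outside, world axes, zero at the start; "moment": the same for the moment, N m; "gripper_width": opening from 0.0 (shut) to 1.0 (fully open).
Only numpy, scipy, OpenCV 4.12 (cv2) and the standard library are available. Lean on these libraries where they do the work, as an engineer would, in place of code of your own. Each camera call takes 0.05 s, during which the arm holds its last target. There are 200 camera calls.

## Task

Take the lid off the pot and lay it on the worktop. Push the gate of the garlic bin open with the scoop tray held under its mouth, catch all the bulbs that slide out, let the gate close and tip the tray over the pot so that they slide in. Put any bulb that lies on the worktop or in the tray into the pot too, lay the empty tray flat on the worktop clear of the pot, and put the lid back on; no bulb may be left outside, and the flask stays where it is.

Things in the scene. Friction and masses are not known exactly. Their poses are not given: they have to be found in the camera images.
- garlic_bin: Fixed gravity bin: white chute 78 mm wide, sloping 32 deg down to its front (-x), clear cover, bulbs inside in single file. Origin on the worktop below the gate hinge. Mouth opens down, x -122 to -40, y -39 to 39 mm; lower edges of cheeks 158 and of clear front plate (x -125) 165 mm up; housing to 243, chute's rear to 355 mm up. Only the bail is lower in front of x +90 mm; the stand is behind.
- bin_mouth (a point): Point in the middle of the bin's mouth, 150 mm above the worktop; bulbs drop from here and still move forwards (to -x of the bin) as they fall.
- bail_bar (a point): Middle of the push bar (10 mm thick, 198 mm long, along the bin's y) of the gate's bail, a steel loop hanging below the mouth. It swings on a 110 mm radius about the hinge, which is 175 mm up: shut, it is 67 mm in front of the hinge (-x) and 88 mm up; 65 mm up at its lowest; fully open 67 mm behind the hinge, 88 mm up.
- bin_gate (a joint): Rocker gate of the bin, rad: 0 shut (a steel flap stands across the end of the chute), 1.31 fully open (the flap has folded down into a lip and bulbs slide over it; from about 1.0 on they begin to pass). A light spring (about 1.2 N at the bar) shuts it as soon as the bail is let go.
- scoop_tray: Polished aluminium scoop tray, 0.17 kg, pan 206 (x) x 156 (y) mm: side walls 50 mm high, back wall 72 mm high at x -102 mm, open at the front (x +103 mm). Origin: centre of its underside, z up. Wooden grip 22 mm wide, 28 mm high, from x -110 to -222 mm. Garlic slides on it from about 20 deg of tilt. Loaded up to 0.4 kg: hold firmly (60 N or more). The side walls' front ends push the bail.
- tray_grip (a point): Middle of the tray's wooden grip, 40 mm above the tray's underside, 166 mm behind its origin.
- tray_lip (a point): Middle of the tray's open front edge, where pieces slide off.
- pot: Steel pot, 0.95 kg, 182 mm outside diameter, 118 mm high, wall 3 mm, inner floor at 5 mm, a dark loop handle on each side (its y axis) 95 mm up, reaching 107 mm from the middle. Origin at the centre of its underside, z up.
- pot_lid: Steel lid of the pot, 0.22 kg, 194 mm diameter, with a tapered rim below (166 mm wide at the top, 148 mm at the bottom, 7 mm deep) that centres itself in the pot's 176 mm mouth. Origin at the centre of its underside, z up; seated, the origin is 111 mm above the pot's. A black knob of 36 mm diameter in the middle; grip it 46 mm above the origin (its top is at 56 mm).
- bin_bulb1: Garlic bulb (60 x 57 x 58 mm, 39 g) in the gravity bin at the start. Origin at the middle of its root end, on which it can stand; z towards its tip, the centre 29 mm along z. It may lie any way round.
- bin_bulb2: Garlic bulb (60 x 57 x 58 mm, 39 g) in the gravity bin at the start. Origin at the middle of its root end, on which it can stand; z towards its tip, the centre 29 mm along z. It may lie any way round.
- bin_bulb3: Garlic bulb (60 x 57 x 58 mm, 39 g) in the gravity bin at the start. Origin at the middle of its root end, on which it can stand; z towards its tip, the centre 29 mm along z. It may lie any way round.
- loose_bulb1: Garlic bulb (60 x 57 x 58 mm, 39 g), standing on the worktop at the front right at the start, or absent. Origin at the middle of its root end; z towards its tip, the centre 29 mm along z.
- loose_bulb2: Garlic bulb (60 x 57 x 58 mm, 39 g), standing on the worktop between bin and pot at the start, or absent. Origin at the middle of its root end; z towards its tip, the centre 29 mm along z.
- loose_bulb3: Garlic bulb (60 x 57 x 58 mm, 39 g), standing in the scoop tray at the start, or absent. Origin at the middle of its root end; z towards its tip, the centre 29 mm along z.
- flask: Slim white flask, 67 mm diameter, 184 mm high, standing behind the work; leave alone. Origin under its middle.

How it is judged:
By the outcome, as a careful person would: the job done as asked, in the order asked, and still so for the second after the job is handed in, with the robot touching nothing.
Of loose_bulb1, loose_bulb2, loose_bulb3 only 1 to 3 are there at a start; the rules pass over those that are not, and their reading is None.
At some moment in a run one of pot, scoop_tray may be knocked a few centimetres aside while the robot is not near it.
It also fails if it takes over 200 s, if anything falls off the work surface, if the arm or the gripper's body presses on something with over 40 N, if the wrist force passes 120 N, or if a joint passes its speed limit or range.

## Working session

There is one attempt and no reset: what is moved stays moved. The work goes in short steps, Python scripts to look and compute and a tool call to move; the robot and the scene stay as the last step left them, time stands still between calls to the robot, and variables do not carry over. Pictures are saved under pics/ and viewed, about 12 in all and at most 16, crops included, and the job is handed in when it is done.

Besides the shell and the picture viewer there is one more tool, called after "Call:" as name(argument=value, ...) on one line, values as JSON. carry_out: Moves the arm, as the interface text tells. Its arguments: {"type":"object","properties":{"steps":{"type":"array","items":{"type":"array"}},"gripper":{"type":"number"}},"required":["steps"]}

```bash
ls; mkdir -p pics
cat > h.py <<'E'
from station import r
import numpy as np, cv2
def snap(cam,name):
    im=r.capture(cam); cv2.imwrite(f'pics/{name}.png',im[:,:,::-1]); return im
def find(cam,names):
    for n in names:
        try: L=r.place_of(cam,n)
        except Exception as e: print(n,'ERR',e); continue
        print(cam,n,[(np.round(d['centre'],3).tolist(),round(d['confidence'],2)) for d in L[:4]])
def st():
    s=r.sense(); print('t',round(s['time_s'],2),'tcp',np.round(s['tcp_pos'],4),'F',np.round(s['wrist_force'],1),'w',round(s['gripper_width'],3)); print(np.round(s['ee_rot'],3).tolist(),np.round(s['joints'],1)); return s
E
python3 - <<'E'
from h import *
st()
a=snap('top','top0'); b=snap('scene','scene0')
cv2.imwrite('pics/both0.png',cv2.resize(np.hstack([a,b])[:,:,::-1],(800,300)))
names=['garlic_bin','bail_bar','scoop_tray','tray_grip','tray_lip','pot','pot_lid','loose_bulb1','flask','bin_mouth']
find('top',names); find('scene',names)
for c in('top','scene'):
    k=r.calibration(c); print(c,np.round(k['world_from_camera'],3).tolist(),np.round(k['camera_matrix'],0).tolist())
E
```

```text
pics
t 0.0 tcp [0.2227 0.5833 0.2214] F [ 0.8 -0.5  0.2] w 1.0
[[0.934, -0.357, -0.001], [-0.357, -0.934, -0.002], [0.0, 0.002, -1.0]] [ 83.9  22.1   0.4  -0.  -68.4 -14.8]
top garlic_bin [([0.656, 0.186, -0.007], 0.9), ([0.417, -0.179, 0.038], 0.45)]
top bail_bar []
top scoop_tray [([0.456, -0.02, 0.007], 0.86)]
top tray_grip [([0.417, -0.18, 0.038], 0.88), ([0.676, 0.199, 0.188], 0.56)]
top tray_lip [([0.479, 0.084, 0.001], 0.58)]
top pot []
top pot_lid [([0.656, -0.236, 0.111], 0.73), ([0.452, -0.022, 0.009], 0.6)]
top loose_bulb1 [([0.429, -0.286, 0.002], 0.77), ([0.659, 0.186, -0.002], 0.19)]
top flask [([0.795, -0.036, -0.003], 0.9)]
top bin_mouth [([0.61, 0.132, 0.149], 0.61), ([0.653, -0.236, 0.114], 0.57)]
scene garlic_bin []
scene bail_bar [([0.618, 0.134, 0.086], 0.7)]
scene scoop_tray [([0.46, -0.02, -0.003], 0.87)]
scene tray_grip [([0.416, -0.178, 0.04], 0.79), ([0.611, 0.128, 0.153], 0.61)]
scene tray_lip [([0.482, 0.085, 0.007], 0.6)]
scene pot [([0.655, -0.235, 0.002], 0.86)]
scene pot_lid []
scene loose_bulb1 [([0.433, -0.289, -0.0], 0.76)]
scene flask [([0.793, -0.034, -0.003], 0.62)]
scene bin_mouth [([0.614, 0.128, 0.15], 0.87)]
top [[-0.297, 0.928, -0.224, 0.306], [-0.955, -0.29, 0.063, 0.066], [-0.007, 0.233, 0.973, 1.34], [0.0, 0.0, 0.0, 1.0]] [[519.0, 0.0, 282.0], [0.0, 519.0, 214.0], [0.0, 0.0, 1.0]]
scene [[0.63, 0.414, -0.657, -0.388], [-0.776, 0.32, -0.543, -0.83], [-0.014, 0.852, 0.523, 0.936], [0.0, 0.0, 0.0, 1.0]] [[528.0, 0.0, 272.0], [0.0, 528.0, 200.0], [0.0, 0.0, 1.0]]
```

View pics/top0.png

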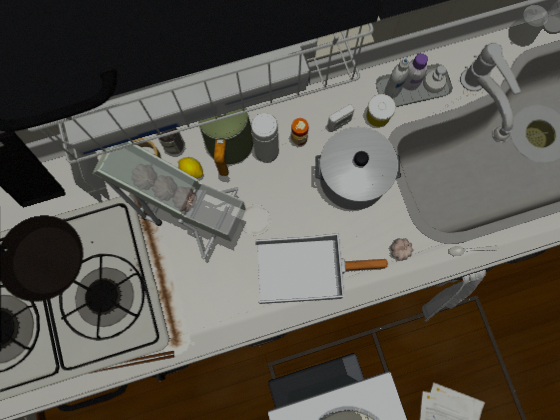

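View pics/scene0.png

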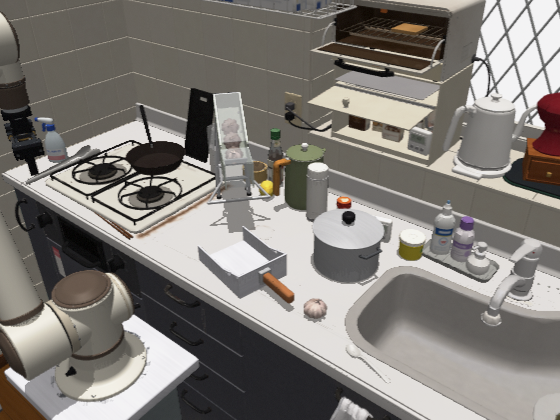

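The pot is lidded at about (358,165) in the top view. The tray is empty at (300,268), with its grip at (365,265). Only loose_bulb1 shows, at (401,248), and the bin is at (190,195). I'll zoom in on the bin for its yaw while preparing the lid grasp.

```bash
cat >> h.py <<'E'
def proj(cam,P,k=None):
    k=k or r.calibration(cam); W=np.linalg.inv(k['world_from_camera']); P=np.atleast_2d(P)
    c=P@W[:3,:3].T+W[:3,3]; c=c*[1,-1,-1]
    return cv2.projectPoints(c,np.zeros(3),np.zeros(3),np.array(k['camera_matrix']),np.array(k['D'],float))[0][:,0]
def ray(cam,px,z):
    k=r.calibration(cam); M=np.array(k['world_from_camera'])
    u=cv2.undistortPoints(np.array([[px]],float),np.array(k['camera_matrix']),np.array(k['D'],float))[0,0]
    d=M[:3,:3]@[u[0],-u[1],-1]; o=M[:3,3]; return o+d*(z-o[2])/d[2]
def binpts(o,yaw):
    c,s=np.cos(np.radians(yaw)),np.sin(np.radians(yaw)); R=np.array([[c,-s,0],[s,c,0],[0,0,1]])
    L=[[(-.067,-.099,.088),(-.067,.099,.088)],[(-.125,-.039,.165),(-.125,.039,.165)],[(-.125,-.039,.243),(-.125,.039,.243)],[(-.125,-.039,.243),(-.125,-.039,.165)]]
    return [np.array(l)@R.T+[o[0],o[1],0] for l in L]
def toolmove(dw,s=None):
    s=s or r.sense(); return np.round(np.array(s['ee_rot']).T@np.array(dw)*100,2)
E
python3 - <<'E'
from h import *
k=r.calibration('top'); im=cv2.imread('pics/top0.png')
big=cv2.resize(im[130:280,80:280],None,fx=4,fy=4,interpolation=cv2.INTER_CUBIC)
for l in binpts((.660,.192),52):
    p=proj('top',l,k); q=((p-[80,130])*4).astype(int); cv2.line(big,tuple(map(int,q[0])),tuple(map(int,q[1])),(0,0,255),1)
cv2.imwrite('pics/binz.png',big)
E
```

```text
(no output)
```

View pics/binz.png

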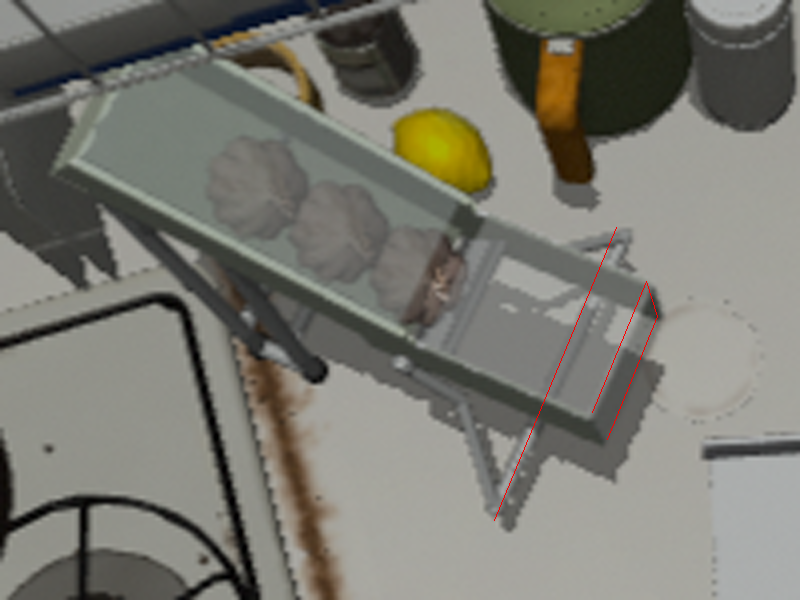

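Call:
carry_out(steps=[[[38.5, 45.6, -6], 69], [[38.5, 45.6, -6], 69], [[38.5, 45.6, -6], 69], [[38.5, 45.6, -6], 69], [[38.5, 45.6, -6], 69], [[38.5, 45.6, -6], 69], [[38.5, 45.6, -6], 69], [[38.5, 45.6, -6], 69], [[38.5, 45.6, -6], 69], [[38.5, 45.6, -6], 69], [[38.5, 45.6, -6], 69], [[38.5, 45.6, -6], 69], [[69.6, 61.1, -4], 69], [[69.6, 61.1, -4], 69], [[69.6, 61.1, -4], 69], [[69.6, 61.1, -4], 69], [[69.6, 61.1, -4], 69], [[69.6, 61.1, -4], 69], [[69.6, 61.1, -4], 69], [[69.6, 61.1, -4], 69]], gripper=1)

```text
time_s: 3.1
tcp_pos: [0.6571, -0.2391, 0.2571]
ee_rot: [[-0.003, -1.0, -0.006], [-1.0, 0.003, 0.001], [-0.0, 0.006, -1.0]]
wrist_force: [-0.2, 0.9, -1.9]
gripper_width: 0.998
```

Run:
```python
from h import *
st(); snap('wrist','w1'); find('wrist',['pot_lid','pot'])
r.capture('top'); find('top',['pot_lid','pot']);r.capture('scene'); find('scene',['pot_lid','pot','scoop_tray','tray_grip'])
st()
```

```text
t 3.1 tcp [ 0.6571 -0.2391  0.2571] F [-0.2  0.9 -1.9] w 0.998
[[-0.003, -1.0, -0.006], [-1.0, 0.003, 0.001], [-0.0, 0.006, -1.0]] [ -6.8  28.7  16.    0.  -77.6   6.6]
wrist pot_lid [([0.658, -0.233, 0.11], 0.93)]
wrist pot []
top pot_lid [([0.651, -0.233, 0.117], 0.75), ([0.673, 0.197, 0.189], 0.67)]
top pot [([0.79, -0.037, 0.001], 0.4)]
scene pot_lid [([0.654, -0.237, 0.108], 0.72)]
scene pot [([0.65, -0.235, 0.0], 0.7)]
scene scoop_tray [([0.46, -0.015, -0.002], 0.68)]
scene tray_grip [([0.414, -0.176, 0.041], 0.6)]
t 3.65 tcp [ 0.655  -0.2346  0.2635] F [ 0.8  0.6 -0.2] w 1.002
[[0.003, -1.0, 0.001], [-1.0, -0.003, -0.0], [0.0, -0.001, -1.0]] [ -6.4  27.9  15.6  -0.  -77.6   6.6]
```

Call:
carry_out(steps=[[[0, 0, 5], 0], [[0, 0, 9], 0], [[0, 0, 12], 0], [[0, 0, 12.5], 0], [[0, 0, 12.5], 0], [[0, 0, 12.5], 0]], gripper=1)

```text
time_s: 4.25
tcp_pos: [0.6565, -0.235, 0.141]
ee_rot: [[0.003, -1.0, 0.005], [-1.0, -0.003, -0.001], [0.001, -0.005, -1.0]]
wrist_force: [0.0, -0.7, 0.3]
gripper_width: 1.002
```

Call:
carry_out(steps=[[[0, 0, 0], 0], [[0, 0, 0], 0], [[0, 0, 0], 0], [[0, 0, 0], 0], [[0, 0, 0], 0], [[0, 0, 0], 0], [[0, 0, -1], 0], [[0, 0, -3], 0], [[0, 0, -5], 0], [[0, 0, -7], 0], [[0, 0, -7], 0]], gripper=-1)

```text
time_s: 5.35
tcp_pos: [0.6578, -0.2354, 0.2149]
ee_rot: [[0.004, -1.0, 0.012], [-1.0, -0.004, -0.003], [0.003, -0.012, -1.0]]
wrist_force: [0.1, -0.8, -1.2]
gripper_width: 0.4
```

Call:
carry_out(steps=[[[-5, 0.2, 0], 0], [[-10, 0.4, 0], 0], [[-15, 0.6, 0], 0], [[-19, 0.8, 0], 0], [[-20.7, 0.8, 0], 0], [[-20.7, 0.8, 0], 0], [[-20.7, 0.8, 5], 0], [[-20.7, 0.8, 10], 0], [[-20.7, 0.8, 15], 0], [[-20.7, 0.8, 17], 0], [[-20.7, 0.8, 18], 0], [[-20.7, 0.8, 18.4], 0], [[-20.7, 0.8, 18.4], 0], [[-20.7, 0.8, 18.4], 0]])

```text
time_s: 6.75
tcp_pos: [0.6469, -0.0325, 0.0354]
ee_rot: [[0.003, -1.0, 0.002], [-1.0, -0.003, -0.008], [0.008, -0.002, -1.0]]
wrist_force: [-16.9, -0.6, 30.7]
gripper_width: 0.404
```

Run:
```python
from h import *
s=st(); print(np.round(s['moment'],2))
a=snap('top','t2'); b=snap('scene','s2')
cv2.imwrite('pics/c2.png',np.hstack([cv2.resize(a[90:290,200:440],None,fx=1.65,fy=1.65),cv2.resize(b[150:350,190:430],None,fx=1.65,fy=1.65)])[:,:,::-1]); st()
find('top',['pot_lid','flask','scoop_tray']);find('scene',['pot_lid','flask','scoop_tray'])
```

```text
t 6.75 tcp [ 0.6469 -0.0325  0.0354] F [-16.9  -0.6  30.7] w 0.404
[[0.003, -1.0, 0.002], [-1.0, -0.003, -0.008], [0.008, -0.002, -1.0]] [ 11.6  34.1  -8.8   0.6 -47.  -11.9]
[-0.03  5.45  0.03]
t 6.85 tcp [ 0.6469 -0.0325  0.0354] F [-18.4  -0.   29.5] w 0.407
[[0.003, -1.0, 0.002], [-1.0, -0.003, -0.007], [0.007, -0.002, -1.0]] [ 11.6  34.1  -8.8   0.6 -47.  -11.9]
top pot_lid [([0.647, -0.032, 0.003], 0.69)]
top flask [([0.793, -0.04, -0.002], 0.8), ([0.655, -0.236, 0.002], 0.6)]
top scoop_tray [([0.454, -0.018, 0.005], 0.75)]
scene pot_lid [([0.648, -0.035, 0.001], 0.7)]
scene flask [([0.794, -0.035, -0.004], 0.89)]
scene scoop_tray [([0.46, -0.016, -0.003], 0.76), ([0.646, -0.032, -0.001], 0.21)]
```

View pics/c2.png

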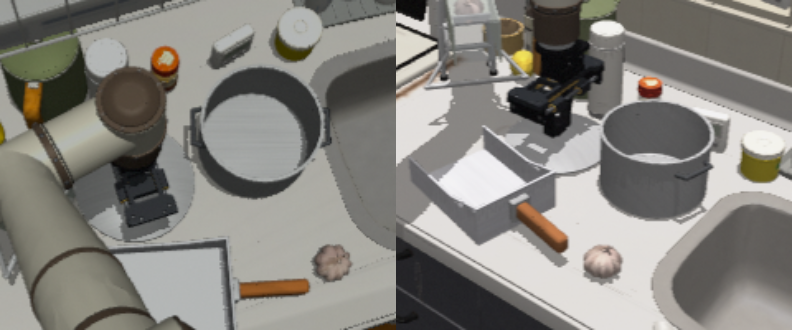

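Call:
carry_out(steps=[[[0, 0, -0.1], 0], [[0, 0, -0.1], 0]])

```text
time_s: 7.35
tcp_pos: [0.6473, -0.034, 0.0372]
ee_rot: [[0.001, -1.0, 0.004], [-1.0, -0.001, -0.007], [0.007, -0.004, -1.0]]
wrist_force: [0.1, -0.6, -1.7]
gripper_width: 0.404
```

Call:
carry_out(steps=[[[0, 0, 0], 0], [[0, 0, 0], 0], [[0, 0, 0], 0], [[0, 0, 0], 0], [[0, 0, 0], 0], [[0, 0, -3], 0], [[0, 0, -7], 0], [[0, 0, -12], 0], [[0, 0, -17], 0], [[0, 0, -17], 0]], gripper=1)

```text
time_s: 8.35
tcp_pos: [0.6511, -0.0327, 0.2168]
ee_rot: [[0.003, -1.0, 0.022], [-1.0, -0.003, -0.007], [0.007, -0.022, -1.0]]
wrist_force: [0.5, 0.7, 1.2]
gripper_width: 0.996
```

Run:
```python
from h import *
st()
for c in('top','scene'): r.capture(c); find(c,['pot_lid','pot','scoop_tray','tray_grip','tray_lip','loose_bulb1'])
```

```text
t 8.35 tcp [ 0.6511 -0.0327  0.2168] F [0.5 0.7 1.2] w 0.996
[[0.003, -1.0, 0.022], [-1.0, -0.003, -0.007], [0.007, -0.022, -1.0]] [ 11.6  24.2   2.8   0.7 -67.4 -11.7]
top pot_lid [([0.648, -0.032, 0.001], 0.89)]
top pot [([0.653, -0.238, 0.002], 0.57)]
top scoop_tray [([0.455, -0.017, 0.007], 0.56)]
top tray_grip [([0.416, -0.181, 0.037], 0.62), ([0.677, 0.199, 0.19], 0.32)]
top tray_lip []
top loose_bulb1 [([0.43, -0.285, 0.002], 0.82)]
scene pot_lid [([0.648, -0.036, 0.001], 0.63), ([0.704, 0.238, 0.217], 0.35)]
scene pot [([0.653, -0.237, -0.0], 0.84)]
scene scoop_tray [([0.459, -0.015, -0.005], 0.98)]
scene tray_grip [([0.419, -0.181, 0.039], 0.97)]
scene tray_lip [([0.48, 0.086, 0.005], 0.71)]
scene loose_bulb1 [([0.431, -0.288, -0.003], 0.82)]
```

Call:
carry_out(steps=[[[2.5, 5, 0], 3], [[5, 10, 0], 8], [[8, 15, 0], 13.5], [[10, 19, 0], 13.5], [[12.1, 22.8, 1], 13.5], [[12.1, 22.8, 4], 13.5], [[12.1, 22.8, 7], 13.5], [[12.1, 22.8, 7], 13.5], [[12.1, 22.8, 7], 13.5]])

```text
time_s: 9.95
tcp_pos: [0.4196, -0.1548, 0.1376]
ee_rot: [[-0.232, -0.973, 0.004], [-0.973, 0.231, -0.008], [0.007, -0.006, -1.0]]
wrist_force: [-0.0, 0.4, -0.0]
gripper_width: 1.0
```

Run:
```python
from h import *
s=st(); r.capture('wrist'); find('wrist',['tray_grip','scoop_tray'])
s=st(); print(toolmove(np.array([.4235,-.155,.021])-s['tcp_pos'],s))
```

```text
t 9.95 tcp [ 0.4196 -0.1548  0.1376] F [-0.   0.4 -0. ] w 1.0
[[-0.232, -0.973, 0.004], [-0.973, 0.231, -0.008], [0.007, -0.006, -1.0]] [  1.    9.6 -31.    0.6 -49.1 -14.8]
wrist tray_grip [([0.415, -0.176, 0.041], 0.83), ([0.654, -0.231, 0.002], 0.18)]
wrist scoop_tray []
t 10.1 tcp [ 0.4206 -0.1545  0.1385] F [-0.1 -0.   0.2] w 1.001
[[-0.231, -0.973, 0.007], [-0.973, 0.231, -0.008], [0.006, -0.008, -1.0]] [  1.    9.6 -31.    0.6 -49.1 -14.8]
[-0.09 -0.2  11.75]
```

Call:
carry_out(steps=[[[-0.1, -0.2, 4], 0], [[-0.1, -0.2, 8], 0], [[-0.1, -0.2, 11], 0], [[-0.1, -0.2, 11.6], 0], [[-0.1, -0.2, 11.6], 0], [[-0.1, -0.2, 11.6], 0]])

```text
time_s: 10.7
tcp_pos: [0.4253, -0.1549, 0.024]
ee_rot: [[-0.231, -0.973, 0.01], [-0.973, 0.231, -0.008], [0.005, -0.012, -1.0]]
wrist_force: [-0.3, -0.8, -0.3]
gripper_width: 1.0
```

Call:
carry_out(steps=[[[0, 0, 0], 0], [[0, 0, 0], 0], [[0, 0, 0], 0], [[0, 0, 0], 0], [[0, 0, 0], 0], [[0, 0, 0], 0], [[0, 0, 0], 0], [[0, 0, 0], 0], [[0, 0, -1], 0], [[0, 0, -2], 0], [[0, 0, -3], 0], [[0, 0, -4], 0], [[0, 0, -5], 0], [[0, 0, -6], 0], [[0, 0, -6], 0]], gripper=-1)

```text
time_s: 12.2
tcp_pos: [0.4259, -0.1545, 0.0857]
ee_rot: [[-0.23, -0.973, 0.014], [-0.973, 0.23, -0.008], [0.005, -0.016, -1.0]]
wrist_force: [0.8, -0.1, -1.9]
gripper_width: 0.253
```

Run:
```python
from h import *
s=st(); print(np.round(s['moment'],3))
snap('scene','s3'); find('scene',['tray_grip','scoop_tray','tray_lip','loose_bulb1'])
r.capture('top'); find('top',['tray_grip','scoop_tray','tray_lip','loose_bulb1'])
s=st();print(np.round(s['moment'],3))
```

```text
t 12.2 tcp [ 0.4259 -0.1545  0.0857] F [ 0.8 -0.1 -1.9] w 0.253
[[-0.23, -0.973, 0.014], [-0.973, 0.23, -0.008], [0.005, -0.016, -1.0]] [  1.1  14.3 -34.5   0.8 -40.4 -15. ]
[-0.102 -0.029 -0.025]
scene tray_grip [([0.422, -0.179, 0.091], 0.95)]
scene scoop_tray [([0.458, -0.016, 0.045], 0.57)]
scene tray_lip [([0.481, 0.086, 0.054], 0.57), ([0.421, -0.18, 0.091], 0.3)]
scene loose_bulb1 [([0.663, 0.186, -0.002], 0.69), ([0.428, -0.29, 0.002], 0.65)]
top tray_grip [([0.431, -0.285, -0.0], 0.36)]
top scoop_tray []
top tray_lip [([0.479, 0.085, 0.05], 0.78)]
top loose_bulb1 [([0.429, -0.284, 0.002], 0.64)]
t 12.7 tcp [ 0.4246 -0.1544  0.0837] F [-0.8  0.  -1.3] w 0.255
[[-0.231, -0.973, 0.01], [-0.973, 0.231, -0.008], [0.006, -0.011, -1.0]] [  1.1  14.5 -34.6   0.7 -40.4 -15. ]
[-0.053  0.044 -0.009]
```

View pics/s3.png

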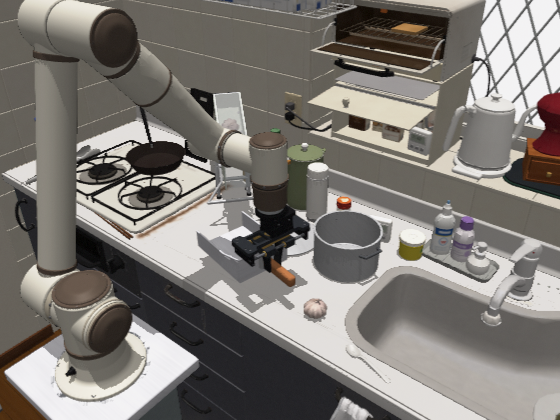

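The tray is held level, with the grip at about (285,275) in the scene view and the lip at the same height. Next I line it up with the bin axis.

Call:
carry_out(steps=[[[-1, 0, 0], 4], [[-2, 0.1, 0], 8], [[-3, 0.2, 0], 12], [[-4, 0.3, 0], 16], [[-5, 0.4, 0.2], 20], [[-6, 0.4, 0.4], 24.6], [[-6, 0.4, 0.4], 24.6], [[-6, 0.4, 0.4], 24.6], [[-6, 0.4, 0.4], 24.6]])

```text
time_s: 13.6
tcp_pos: [0.4344, -0.0955, 0.0793]
ee_rot: [[-0.614, -0.789, 0.009], [-0.789, 0.614, -0.008], [0.001, -0.012, -1.0]]
wrist_force: [1.2, 0.1, -1.8]
gripper_width: 0.254
```

Run:
```python
from h import *
s=st()
a=snap('scene','s4'); find('scene',['tray_grip','scoop_tray','tray_lip','bail_bar','bin_mouth','garlic_bin'])
b=snap('top','t4'); find('top',['tray_grip','scoop_tray','tray_lip','bail_bar','bin_mouth','garlic_bin'])
b=b.copy();kt=r.calibration('top');ks=r.calibration('scene')
a=a.copy()
for im,cam,k in((b,'top',kt),(a,'scene',ks)):
  for l in binpts((.659,.191),52):
    p=proj(cam,l,k); cv2.line(im,*[tuple(map(int,x)) for x in p],(255,0,0),1)
cv2.imwrite('pics/c4.png',np.hstack([cv2.resize(b[120:320,120:330],None,fx=1.9,fy=1.9),cv2.resize(a[80:280,150:360],None,fx=1.9,fy=1.9)])[:,:,::-1])
s=st()
```

```text
t 13.6 tcp [ 0.4344 -0.0955  0.0793] F [ 1.2  0.1 -1.8] w 0.254
[[-0.614, -0.789, 0.009], [-0.789, 0.614, -0.008], [0.001, -0.012, -1.0]] [  9.1  14.3 -35.9   0.9 -39.4 -47.6]
scene tray_grip [([0.419, -0.113, 0.086], 0.65)]
scene scoop_tray [([0.523, 0.017, 0.039], 0.74)]
scene tray_lip [([0.583, 0.099, 0.052], 0.85)]
scene bail_bar [([0.615, 0.133, 0.085], 0.68)]
scene bin_mouth [([0.613, 0.129, 0.15], 0.84)]
scene garlic_bin [([0.66, 0.186, -0.003], 0.56)]
top tray_grip [([0.419, -0.116, 0.083], 0.58)]
top scoop_tray [([0.519, 0.012, 0.052], 0.8)]
top tray_lip [([0.584, 0.101, 0.045], 0.76)]
top bail_bar [([0.794, -0.038, 0.001], 0.24)]
top bin_mouth [([0.609, 0.13, 0.152], 0.58)]
top garlic_bin [([0.659, 0.186, -0.005], 0.55)]
t 14.3 tcp [ 0.4346 -0.0952  0.0793] F [-0.5 -0.4 -1.6] w 0.249
[[-0.615, -0.789, 0.01], [-0.789, 0.615, -0.008], [0.0, -0.013, -1.0]] [  9.1  14.3 -35.9   0.9 -39.4 -47.7]
```

View pics/c4.png

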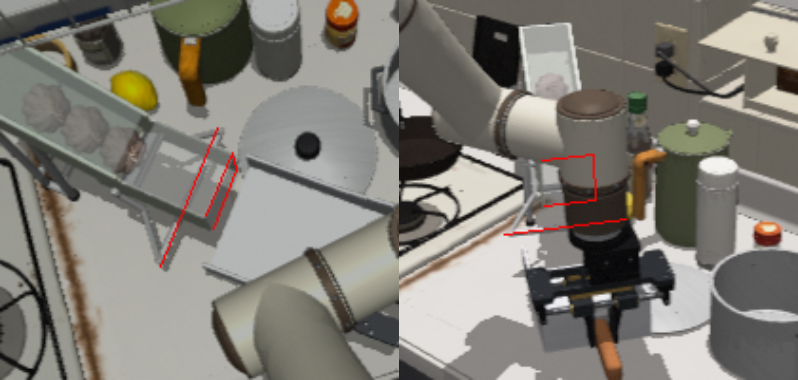

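Call:
carry_out(steps=[[[-2, 0, 0], 0], [[-4, 0, 0], 0], [[-6, 0, 0], 0], [[-8, 0, 0], 0], [[-10, 0, 0], 0], [[-12, 0, 0], 0], [[-14, 0, 0], 0], [[-16, 0, 0], 0], [[-17.3, 0, 0], 0], [[-17.5, 0, 0], 0], [[-17.5, 0, 0], 0], [[-17.5, 0, 0], 0], [[-17.5, 0, 0], 0], [[-17.5, 0, 0], 0], [[-17.5, 0, 0], 0], [[-17.5, 0, 0], 0]])

```text
time_s: 15.9
tcp_pos: [0.5419, 0.0427, 0.079]
ee_rot: [[-0.616, -0.788, 0.009], [-0.788, 0.615, -0.008], [0.0, -0.012, -1.0]]
wrist_force: [1.0, -2.4, -5.6]
gripper_width: 0.253
```

Run:
```python
from h import *
s=st(); print(np.round(s['moment'],2))
a=snap('scene','s5'); find('scene',['tray_grip','scoop_tray','tray_lip','bin_bulb1'])
b=snap('top','t5'); find('top',['scoop_tray','tray_lip','bin_bulb1'])
cv2.imwrite('pics/c5.png',np.hstack([cv2.resize(b[120:320,120:330],None,fx=1.9,fy=1.9),cv2.resize(a[80:280,150:360],None,fx=1.9,fy=1.9)])[:,:,::-1])
s=st()
```

```text
t 15.9 tcp [0.5419 0.0427 0.079 ] F [ 1.  -2.4 -5.6] w 0.253
[[-0.616, -0.788, 0.009], [-0.788, 0.615, -0.008], [0.0, -0.012, -1.0]] [ 22.   22.6 -22.4   0.9 -44.6 -60.6]
[-0.04  0.32 -0.14]
scene tray_grip [([0.53, 0.022, 0.089], 0.73), ([0.613, 0.13, 0.153], 0.62)]
scene scoop_tray [([0.624, 0.149, 0.014], 0.81)]
scene tray_lip [([0.683, 0.227, 0.006], 0.63)]
scene bin_bulb1 [([0.623, 0.148, 0.013], 0.59), ([0.793, -0.036, -0.001], 0.22)]
top scoop_tray []
top tray_lip [([0.683, 0.227, 0.002], 0.58), ([0.659, 0.184, -0.005], 0.42)]
top bin_bulb1 []
t 16.35 tcp [0.542  0.0428 0.0791] F [ 0.8 -1.1 -6. ] w 0.247
[[-0.615, -0.789, 0.009], [-0.789, 0.615, -0.008], [0.001, -0.012, -1.0]] [ 22.   22.6 -22.4   0.9 -44.7 -60.6]
```

View pics/c5.png

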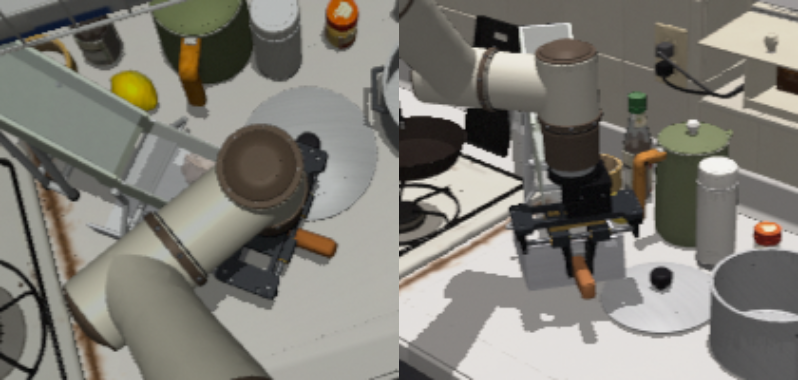

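All three bulbs have left the chute. The tray has drooped about 10° in the grip, so I'll look closer with the wrist camera.

Run:
```python
from h import *
a=snap('wrist','w5'); find('wrist',['bin_bulb1','bail_bar','tray_lip'])
b=cv2.imread('pics/t5.png')
cv2.imwrite('pics/c5b.png',np.hstack([cv2.resize(b[150:270,150:270],(400,400),interpolation=cv2.INTER_CUBIC),cv2.resize(a,(400,300))[:,:,::-1].copy() if False else cv2.copyMakeBorder(cv2.resize(a,(400,300))[:,:,::-1],0,100,0,0,cv2.BORDER_CONSTANT)]))
```

```text
wrist bin_bulb1 []
wrist bail_bar []
wrist tray_lip []
```

View pics/c5b.png

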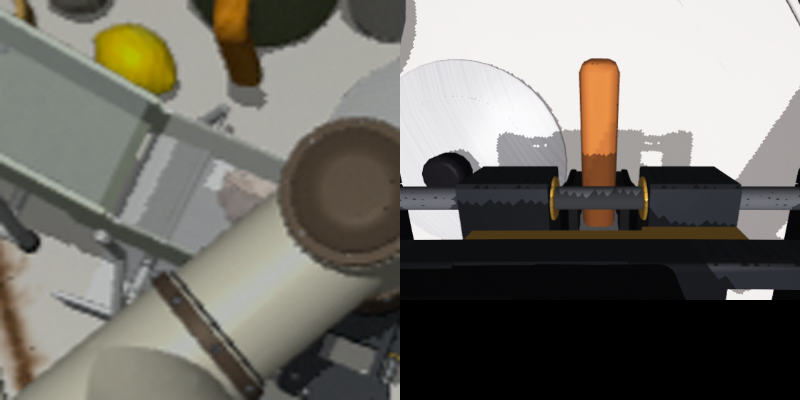

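Run:
```python
from h import *
k=r.calibration('top'); c,s_=np.cos(np.radians(52)),np.sin(np.radians(52)); R=np.array([[c,-s_,0],[s_,c,0],[0,0,1]])
for th in (0,.3,.65,.8,1.0,1.31):
    a=th-.6545; P=np.array([[.11*np.sin(a),y,.175-.11*np.cos(a)] for y in(-.099,.099)])@R.T+[.660,.191,0]
    print(th,np.round(proj('top',P,k)).tolist())
for x in (0,.103): print(x)
s=st()
# tray lip corners for droop: front at ~TCP+0.243
d=np.array([.615,.789,0]); n=np.array([-.789,.615,0]); t=np.array(s['tcp_pos'])
P=[t*[1,1,0]+d*.243+n*y+[0,0,z] for y in(-.078,.078) for z in (0.003,.053)]
print(np.round(proj('top',np.array(P),k)).tolist())
```

```text
0 [[234.0, 187.0], [204.0, 260.0]]
0.3 [[225.0, 185.0], [194.0, 257.0]]
0.65 [[211.0, 181.0], [181.0, 252.0]]
0.8 [[205.0, 178.0], [175.0, 249.0]]
1.0 [[197.0, 175.0], [166.0, 246.0]]
1.31 [[186.0, 169.0], [154.0, 241.0]]
0
0.103
t 16.55 tcp [0.542  0.0428 0.0792] F [ 0.6 -2.5 -5.1] w 0.25
[[-0.615, -0.789, 0.009], [-0.789, 0.615, -0.008], [0.001, -0.012, -1.0]] [ 22.   22.6 -22.4   0.9 -44.7 -60.6]
[[193.0, 188.0], [189.0, 183.0], [169.0, 242.0], [165.0, 238.0]]
```

Call:
carry_out(steps=[[[0.2, 0, 0], 0], [[0.6, 0, 0], 0], [[1.2, 0, 0], 0], [[1.9, 0, 0], 0], [[2.6, 0, 0], 0], [[3.3, 0, 0], 0], [[4, 0, 0], 0], [[4.7, 0, 0], 0], [[5.4, 0, 0], 0], [[6.1, 0, 0], 0], [[6.8, 0.5, 0], 0], [[7.5, 1.2, 0], 0], [[8.2, 2, 0], 0], [[8.9, 2.8, 0], 0], [[9.6, 3.6, 0], 0], [[10.3, 4.4, 0], 0], [[11, 5.2, 0], 0], [[11.6, 5.8, 0], 0], [[12, 6, 0], 0], [[12, 6, 0], 0]])

```text
time_s: 18.55
tcp_pos: [0.42, -0.0153, 0.0785]
ee_rot: [[-0.615, -0.789, 0.008], [-0.789, 0.614, -0.009], [0.002, -0.012, -1.0]]
wrist_force: [-0.1, -0.1, -1.2]
gripper_width: 0.253
```

Run:
```python
from h import *
s=st()
a=snap('scene','s6'); find('scene',['tray_grip','scoop_tray','tray_lip','bin_bulb1','pot_lid'])
b=snap('top','t6'); find('top',['scoop_tray','tray_lip','bin_bulb1'])
cv2.imwrite('pics/c6.png',np.hstack([cv2.resize(b[120:340,130:350],None,fx=1.8,fy=1.8),cv2.resize(a[100:320,130:350],None,fx=1.8,fy=1.8)])[:,:,::-1])
print(ray('top',(250,330),0))
```

```text
t 18.55 tcp [ 0.42   -0.0153  0.0785] F [-0.1 -0.1 -1.2] w 0.253
[[-0.615, -0.789, 0.008], [-0.789, 0.614, -0.009], [0.002, -0.012, -1.0]] [ 20.8  12.3 -39.1   1.  -38.4 -59.5]
scene tray_grip [([0.402, -0.036, 0.09], 0.69), ([0.648, -0.035, 0.001], 0.29)]
scene scoop_tray [([0.504, 0.086, 0.017], 0.9), ([0.43, -0.286, 0.002], 0.72)]
scene tray_lip [([0.563, 0.168, 0.005], 0.76)]
scene bin_bulb1 []
scene pot_lid [([0.647, -0.036, -0.001], 0.85), ([0.56, 0.17, 0.007], 0.67)]
top scoop_tray [([0.498, 0.086, 0.026], 0.76)]
top tray_lip [([0.564, 0.17, 0.002], 0.92)]
top bin_bulb1 [([0.478, 0.041, 0.027], 0.62), ([0.533, 0.048, 0.027], 0.61)]
[0.35075278 0.14487958 0.        ]
```

View pics/c6.png

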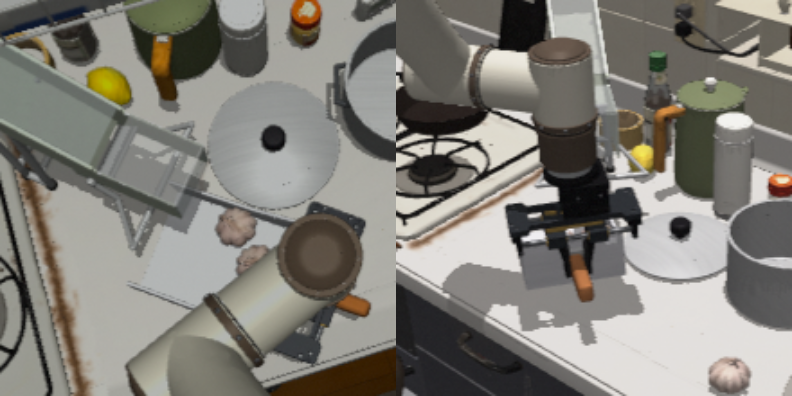

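Call:
carry_out(steps=[[[0, 0, 0.5], 0], [[0, 0, 1], 0], [[0, 0, 1.5], 0], [[0, 0, 2], 0], [[0, 0, 2.5], 0], [[0, 0, 3], 0], [[0, 0, 3.5], 0], [[0, 0, 4], 0], [[0, 0, 4.5], 0], [[0, 0, 5], 0], [[0, 0, 5.3], 0], [[0, 0, 5.3], 0]])

```text
time_s: 20.25
tcp_pos: [0.4205, -0.0166, 0.0261]
ee_rot: [[-0.614, -0.789, 0.007], [-0.789, 0.614, -0.01], [0.004, -0.012, -1.0]]
wrist_force: [-3.0, -6.4, 12.8]
gripper_width: 0.25
```

Call:
carry_out(steps=[[[0, 0, 0], 0], [[0, 0, 0], 0], [[0, 0, 0], 0], [[0, 0, 0], 0], [[0, 0, -3], 0], [[0, 0, -7], 0], [[3, 0, -12], 0], [[6, 0, -16], 0], [[6, 0, -17], 0], [[6, 0, -17], 0]], gripper=1)

```text
time_s: 21.25
tcp_pos: [0.3837, -0.0623, 0.1991]
ee_rot: [[-0.615, -0.789, 0.014], [-0.789, 0.615, -0.009], [-0.001, -0.016, -1.0]]
wrist_force: [0.7, 0.9, 0.4]
gripper_width: 0.978
```

Run:
```python
from h import *
s=st()
a=snap('scene','s7'); find('scene',['tray_grip','scoop_tray','tray_lip','bin_bulb1','pot_lid','pot'])
b=snap('top','t7'); find('top',['scoop_tray','tray_lip','tray_grip','bin_bulb1','pot'])
cv2.imwrite('pics/c7.png',np.hstack([cv2.resize(b[120:340,130:350],None,fx=1.8,fy=1.8),cv2.resize(a[100:320,130:350],None,fx=1.8,fy=1.8)])[:,:,::-1])
```

```text
t 21.25 tcp [ 0.3837 -0.0623  0.1991] F [0.7 0.9 0.4] w 0.978
[[-0.615, -0.789, 0.014], [-0.789, 0.615, -0.009], [-0.001, -0.016, -1.0]] [ 15.7  -1.1 -32.8   0.8 -57.7 -54. ]
scene tray_grip []
scene scoop_tray [([0.514, 0.101, -0.004], 0.95)]
scene tray_lip [([0.57, 0.182, 0.007], 0.78)]
scene bin_bulb1 [([0.444, 0.068, 0.038], 0.63), ([0.485, 0.052, -0.0], 0.63), ([0.543, 0.066, 0.004], 0.54), ([0.662, 0.191, -0.003], 0.17)]
scene pot_lid [([0.651, -0.035, 0.001], 0.56)]
scene pot [([0.655, -0.234, 0.001], 0.94), ([0.65, -0.036, 0.003], 0.67), ([0.486, 0.054, 0.004], 0.25)]
top scoop_tray [([0.51, 0.098, 0.007], 0.84)]
top tray_lip [([0.573, 0.184, 0.003], 0.79)]
top tray_grip []
top bin_bulb1 [([0.484, 0.052, 0.003], 0.91), ([0.546, 0.061, 0.005], 0.75), ([0.444, 0.062, 0.036], 0.7)]
top pot [([0.654, -0.237, 0.0], 0.85)]
```

View pics/c7.png

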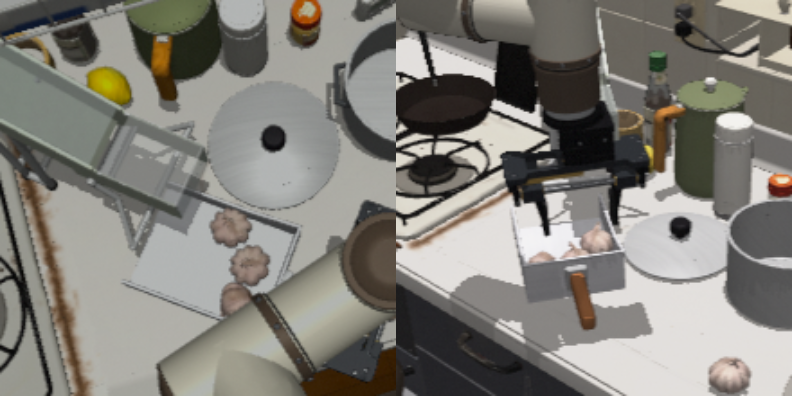

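Call:
carry_out(steps=[[[-3.5, 0.1, 2], 0], [[-7.2, 0.2, 5], 0], [[-7.2, 0.2, 9], 0], [[-7.2, 0.2, 13], 0], [[-7.2, 0.2, 16], 0], [[-7.2, 0.2, 17.3], 0], [[-7.2, 0.2, 17.3], 0], [[-7.2, 0.2, 17.3], 0]])

```text
time_s: 22.7
tcp_pos: [0.4267, -0.0057, 0.023]
ee_rot: [[-0.614, -0.789, 0.006], [-0.789, 0.614, -0.011], [0.005, -0.011, -1.0]]
wrist_force: [0.1, -0.6, 0.2]
gripper_width: 0.998
```

Call:
carry_out(steps=[[[0, 0, 0], 0], [[0, 0, 0], 0], [[0, 0, 0], 0], [[0, 0, 0], 0], [[0, 0, 0], 0], [[0, 0, 0], 0], [[0, 0, 0], 0], [[0, 0, 0], 0], [[0, 0, -0.3], 0], [[0, 0, -0.7], 0], [[0, 0, -1.2], 0], [[0, 0, -1.7], 0], [[0, 0, -2], 0], [[0, 0, -2], 0]], gripper=-1)

```text
time_s: 24.1
tcp_pos: [0.4268, -0.0054, 0.0436]
ee_rot: [[-0.614, -0.789, 0.007], [-0.789, 0.614, -0.01], [0.004, -0.012, -1.0]]
wrist_force: [0.1, 0.2, -3.1]
gripper_width: 0.25
```

Run:
```python
from h import *
s=st(); print(np.round(s['moment'],3))
for c in('scene','top'): r.capture(c); find(c,['tray_grip','scoop_tray','tray_lip','bin_bulb1'])
```

```text
t 24.1 tcp [ 0.4268 -0.0054  0.0436] F [ 0.1  0.2 -3.1] w 0.25
[[-0.614, -0.789, 0.007], [-0.789, 0.614, -0.01], [0.004, -0.012, -1.0]] [ 21.8  16.6 -40.5   1.3 -32.8 -60.8]
[-0.059  0.048 -0.015]
scene tray_grip [([0.407, -0.03, 0.058], 0.87)]
scene scoop_tray [([0.514, 0.102, 0.014], 0.82)]
scene tray_lip [([0.569, 0.186, 0.022], 0.67), ([0.652, -0.236, 0.001], 0.46)]
scene bin_bulb1 [([0.484, 0.054, 0.016], 0.55), ([0.443, 0.069, 0.052], 0.35)]
top tray_grip [([0.407, -0.034, 0.056], 0.83)]
top scoop_tray [([0.507, 0.096, 0.019], 0.73)]
top tray_lip [([0.573, 0.184, 0.014], 0.69), ([0.648, -0.032, -0.0], 0.66)]
top bin_bulb1 [([0.543, 0.062, 0.024], 0.64), ([0.484, 0.054, 0.017], 0.57)]
```

Call:
carry_out(steps=[[[0.3, 0, -0.2], 0], [[0.8, 0, -0.4], 0], [[1.5, 0, -0.7], 0], [[2.3, 0, -1], 0], [[3.1, 0, -1.5], 0], [[3.9, 0, -2], 0], [[4.7, 0, -2.5], 0], [[5.4, 0, -3], 0], [[5.8, -0.2, -4], 0], [[6, -0.8, -5], 0.5], [[6.3, -1.5, -6], 2], [[6.6, -2.3, -7], 4], [[6.9, -3.3, -8], 6], [[7.2, -4.4, -9], 8], [[7.5, -5.5, -10], 11], [[7.9, -6.6, -11], 14], [[8.3, -7.8, -12], 17], [[8.7, -9, -12.7], 20], [[9, -9.5, -13], 22], [[9, -9.5, -13], 22]])

```text
time_s: 26.6
tcp_pos: [0.4454, -0.134, 0.1746]
ee_rot: [[-0.866, -0.501, 0.006], [-0.501, 0.865, -0.011], [-0.0, -0.012, -1.0]]
wrist_force: [-0.6, 0.7, -3.7]
gripper_width: 0.249
```

Run:
```python
from h import *
s=st(); print(np.round(s['moment'],3))
for c in('scene','top'): r.capture(c); find(c,['tray_grip','scoop_tray','tray_lip','bin_bulb1','pot'])
s=st();print(toolmove(np.array([.511,-.2355,.174])-s['tcp_pos'],s), np.degrees(np.arctan2(-s['ee_rot'][1][0],-s['ee_rot'][0][0])))
```

```text
t 26.6 tcp [ 0.4454 -0.134   0.1746] F [-0.6  0.7 -3.7] w 0.249
[[-0.866, -0.501, 0.006], [-0.501, 0.865, -0.011], [-0.0, -0.012, -1.0]] [  3.8   8.7 -25.9   0.8 -55.1 -64.2]
[ 0.002  0.207 -0.041]
scene tray_grip [([0.417, -0.149, 0.19], 0.77)]
scene scoop_tray [([0.565, -0.065, 0.145], 0.7)]
scene tray_lip []
scene bin_bulb1 [([0.58, -0.11, 0.149], 0.63)]
scene pot [([0.652, -0.236, 0.002], 0.83), ([0.563, -0.066, 0.144], 0.38)]
top tray_grip [([0.418, -0.149, 0.185], 0.76)]
top scoop_tray [([0.555, -0.069, 0.153], 0.77)]
top tray_lip [([0.648, -0.014, 0.146], 0.73)]
top bin_bulb1 [([0.579, -0.116, 0.155], 0.94), ([0.521, -0.101, 0.148], 0.4), ([0.418, -0.15, 0.188], 0.21)]
top pot [([0.653, -0.239, 0.002], 0.75)]
t 27.2 tcp [ 0.4455 -0.1334  0.1744] F [-0.7 -0.5 -3.2] w 0.251
[[-0.865, -0.502, 0.006], [-0.502, 0.865, -0.011], [0.0, -0.012, -1.0]] [  3.9   8.7 -25.9   0.8 -55.  -64.2]
[ -0.54 -12.12   0.19] 30.145717557300856
```

Call:
carry_out(steps=[[[0, -0.3, 0], 1], [[0, -0.9, 0], 3], [[-0.1, -1.7, 0], 5], [[-0.1, -2.6, 0], 7], [[-0.2, -3.5, 0], 9], [[-0.2, -4.4, 0], 11], [[-0.2, -5.3, 0], 13], [[-0.3, -6.2, 0], 15], [[-0.3, -7.1, 0], 17], [[-0.3, -8, 0], 19], [[-0.4, -8.9, 0], 21], [[-0.4, -9.8, 0], 23.5], [[-0.5, -10.7, 0], 26], [[-0.5, -11.5, 0], 28], [[-0.5, -12, 0], 29.5], [[-0.5, -12.2, 0], 30], [[-0.5, -12.2, 0], 30], [[-0.5, -12.2, 0.8], 30], [[-0.5, -12.2, 1.5], 30], [[-0.5, -12.2, 1.5], 30]])

```text
time_s: 29.2
tcp_pos: [0.5099, -0.2359, 0.1592]
ee_rot: [[-1.0, -0.003, 0.002], [-0.003, 1.0, -0.01], [-0.002, -0.01, -1.0]]
wrist_force: [-0.6, -0.3, -2.6]
gripper_width: 0.251
```

Run:
```python
from h import *
s=st(); print(np.round(s['moment'],3))
for c in('scene','top'): r.capture(c); find(c,['tray_grip','scoop_tray','tray_lip','bin_bulb1','pot'])
```

```text
t 29.2 tcp [ 0.5099 -0.2359  0.1592] F [-0.6 -0.3 -2.6] w 0.251
[[-1.0, -0.003, 0.002], [-0.003, 1.0, -0.01], [-0.002, -0.01, -1.0]] [ -8.   18.9 -14.3   0.6 -56.6 -82.2]
[0.07  0.201 0.04 ]
scene tray_grip [([0.478, -0.236, 0.174], 0.65)]
scene scoop_tray [([0.648, -0.237, 0.129], 0.6)]
scene tray_lip [([0.745, -0.229, 0.139], 0.56)]
scene bin_bulb1 [([0.635, -0.283, 0.135], 0.65)]
scene pot [([0.656, -0.238, 0.001], 0.72)]
top tray_grip [([0.481, -0.236, 0.172], 0.62)]
top scoop_tray [([0.643, -0.238, 0.141], 0.92), ([0.64, -0.29, 0.138], 0.31)]
top tray_lip [([0.746, -0.234, 0.132], 0.8), ([0.638, -0.286, 0.141], 0.69)]
top bin_bulb1 [([0.638, -0.289, 0.14], 0.69), ([0.657, 0.183, -0.002], 0.31)]
top pot []
```

Call:
carry_out(steps=[[[0, 0, 0.5], 0], [[0, 0, 1], 0], [[0, 0, 1.4], 0], [[0, 0, 1.6], 0], [[0, 0, 1.7], 0], [[0, 0, 1.7], 0]])

```text
time_s: 30.4
tcp_pos: [0.5116, -0.2368, 0.1445]
ee_rot: [[-1.0, -0.003, 0.007], [-0.003, 1.0, -0.011], [-0.007, -0.011, -1.0]]
wrist_force: [-0.7, 0.2, -0.2]
gripper_width: 0.249
```

Call:
carry_out(steps=[[[0, 0, -0.4], 0], [[-0.5, 0, -0.4], 0], [[-1, 0, -0.4], 0], [[-1.4, 0, -0.4], 0], [[-1.4, 0, 0], 0], [[-1.4, 0, 0.1], 0], [[-1.4, 0, 0.1], 0]])

```text
time_s: 31.1
tcp_pos: [0.5265, -0.2368, 0.1443]
ee_rot: [[-1.0, -0.003, 0.01], [-0.003, 1.0, -0.011], [-0.009, -0.012, -1.0]]
wrist_force: [0.5, -0.5, 1.0]
gripper_width: 0.25
```

Call:
carry_out(steps=[[[0, 0, 0], 0], [[0, 0, 0], 0], [[0, 0, 0], 0], [[0, 0, 0], 0]], gripper=-0.3)

```text
time_s: 31.5
tcp_pos: [0.5264, -0.2369, 0.1442]
ee_rot: [[-1.0, -0.003, 0.009], [-0.003, 1.0, -0.012], [-0.009, -0.012, -1.0]]
wrist_force: [0.1, -0.2, 0.9]
gripper_width: 0.347
```

Run:
```python
from h import *
s=st(); print(np.round(s['moment'],3))
a=r.capture('scene');find('scene',['tray_grip','scoop_tray','tray_lip','bin_bulb1','pot'])
b=r.capture('top'); find('top',['tray_grip','scoop_tray','tray_lip','bin_bulb1','pot'])
cv2.imwrite('pics/c8.png',np.hstack([cv2.resize(b[110:310,280:480],None,fx=2,fy=2),cv2.resize(a[160:360,220:420],None,fx=2,fy=2)])[:,:,::-1])
```

```text
t 31.5 tcp [ 0.5264 -0.2369  0.1442] F [ 0.1 -0.2  0.9] w 0.347
[[-1.0, -0.003, 0.009], [-0.003, 1.0, -0.012], [-0.009, -0.012, -1.0]] [ -7.8  20.9 -13.6   0.7 -54.8 -82.4]
[ 0.052 -0.1    0.006]
scene tray_grip [([0.494, -0.234, 0.158], 0.63), ([0.663, -0.237, 0.112], 0.56)]
scene scoop_tray [([0.662, -0.238, 0.114], 0.68)]
scene tray_lip [([0.76, -0.232, 0.122], 0.61)]
scene bin_bulb1 [([0.652, -0.287, 0.119], 0.62)]
scene pot [([0.653, -0.234, 0.0], 0.74)]
top tray_grip [([0.496, -0.237, 0.157], 0.67)]
top scoop_tray [([0.66, -0.239, 0.123], 0.64)]
top tray_lip [([0.764, -0.235, 0.118], 0.62), ([0.61, 0.128, 0.153], 0.5)]
top bin_bulb1 [([0.791, -0.039, -0.003], 0.74), ([0.653, -0.289, 0.125], 0.44)]
top pot []
```

View pics/c8.png

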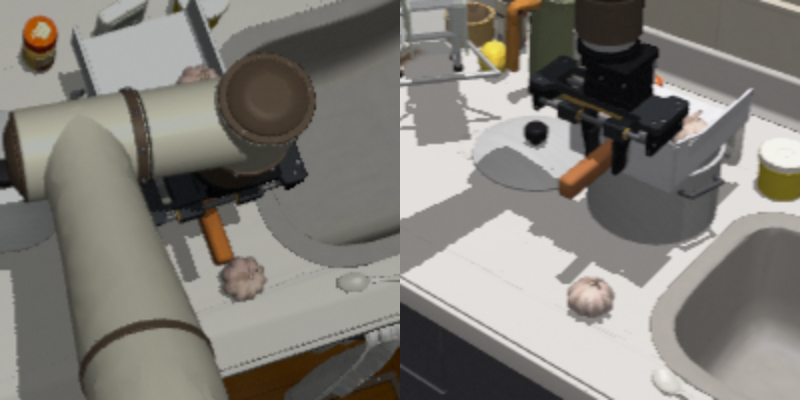

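The tray rests stably on the pot with the grip loose. Next I regrasp the tip of the grip shallowly, so that the pads act as a hinge.

Call:
carry_out(steps=[[[0, 0, 0], 0], [[0, 0, 0], 0], [[0, 0, 0], 0], [[0, 0, -1.5], 0], [[0, 0, -3.5], 0], [[0, 0, -5], 0], [[3, 0, -5], 0], [[6, 0, -5], 0], [[8.5, 0, -5], 0], [[8.5, 0, -5], 0], [[8.5, 0, -3], 0], [[8.5, 0, -1.9], 0], [[8.5, 0, -1.9], 0], [[8.5, 0, -1.9], 0]], gripper=1)

```text
time_s: 33.5
tcp_pos: [0.4419, -0.237, 0.1624]
ee_rot: [[-1.0, -0.003, 0.009], [-0.004, 1.0, -0.012], [-0.009, -0.012, -1.0]]
wrist_force: [0.0, 0.3, 0.6]
gripper_width: 1.0
```

Run:
```python
from h import *
s=st()
r.capture('scene');find('scene',['tray_grip','scoop_tray','tray_lip','pot'])
r.capture('top'); find('top',['tray_grip','scoop_tray','tray_lip'])
s=st()
```

```text
t 33.5 tcp [ 0.4419 -0.237   0.1624] F [0.  0.3 0.6] w 1.0
[[-1.0, -0.003, 0.009], [-0.004, 1.0, -0.012], [-0.009, -0.012, -1.0]] [ -9.2  12.9 -22.5   0.7 -54.  -81. ]
scene tray_grip [([0.495, -0.235, 0.158], 0.7)]
scene scoop_tray [([0.662, -0.237, 0.115], 0.83)]
scene tray_lip [([0.762, -0.233, 0.124], 0.68)]
scene pot [([0.655, -0.234, 0.002], 0.78)]
top tray_grip []
top scoop_tray [([0.658, -0.238, 0.123], 0.96)]
top tray_lip [([0.764, -0.233, 0.118], 0.66)]
t 33.95 tcp [ 0.4414 -0.2369  0.1627] F [ 0.3 -0.8 -0.3] w 1.001
[[-1.0, -0.003, 0.01], [-0.003, 1.0, -0.012], [-0.01, -0.012, -1.0]] [ -9.3  12.8 -22.6   0.7 -54.  -81. ]
```

Call:
carry_out(steps=[[[0, 0, 0], 0], [[0, 0, 0], 0], [[0, 0, 0], 0], [[0, 0, 0], 0], [[0, 0, 0], 0], [[0, 0, 0], 0], [[0, 0, 0], 0], [[0.3, 0, 0], 0], [[0.9, 0, 0], 0], [[1.6, 0, 0], 0], [[2.4, 0, 0], 0], [[3.2, 0, 0], 0], [[4, 0, 0], 0], [[4.8, 0, 0], 0], [[5.6, 0, 0], 0], [[6.4, 0, 0], 0], [[7.2, 0, 0], 0], [[7.7, 0, 0], 0], [[8, 0, 0], 0], [[8, 0, 0], 0]], gripper=-1)

```text
time_s: 35.95
tcp_pos: [0.3605, -0.2371, 0.1617]
ee_rot: [[-1.0, -0.003, 0.008], [-0.003, 1.0, -0.011], [-0.008, -0.011, -1.0]]
wrist_force: [-1.0, 0.1, 0.3]
gripper_width: 0.226
```

Run:
```python
from h import *
s=st();print(np.round(s['moment'],3))
a=r.capture('scene');find('scene',['tray_grip','scoop_tray','tray_lip','pot','bin_bulb1'])
b=r.capture('top'); find('top',['tray_grip','scoop_tray','tray_lip','pot','bin_bulb1'])
```

```text
t 35.95 tcp [ 0.3605 -0.2371  0.1617] F [-1.   0.1  0.3] w 0.226
[[-1.0, -0.003, 0.008], [-0.003, 1.0, -0.011], [-0.008, -0.011, -1.0]] [-11.2   6.1 -31.2   0.7 -52.1 -79.1]
[0.069 0.204 0.041]
scene tray_grip [([0.421, -0.236, 0.156], 0.62)]
scene scoop_tray [([0.595, -0.234, 0.112], 0.66)]
scene tray_lip [([0.69, -0.234, 0.124], 0.62)]
scene pot [([0.656, -0.236, 0.001], 0.87)]
scene bin_bulb1 [([0.521, -0.204, 0.155], 0.65), ([0.582, -0.286, 0.12], 0.62), ([0.539, -0.245, 0.119], 0.42)]
top tray_grip [([0.424, -0.237, 0.156], 0.74)]
top scoop_tray [([0.591, -0.242, 0.125], 0.6)]
top tray_lip [([0.693, -0.236, 0.118], 0.84), ([0.645, -0.032, 0.003], 0.24)]
top pot []
top bin_bulb1 [([0.54, -0.248, 0.119], 0.82), ([0.525, -0.21, 0.148], 0.69), ([0.585, -0.288, 0.123], 0.62), ([0.61, 0.131, 0.147], 0.53)]
```

Call:
carry_out(steps=[[[-0.4, 0, 0], 0], [[-1, 0, 0], 0], [[-1.8, 0, 0], 0], [[-2.6, 0, 0], 0], [[-3.4, 0, 0], 0], [[-4.2, 0, 0], 0], [[-5, 0, 0], 0], [[-5.8, 0, 0], 0], [[-6.4, 0, 0], 0], [[-6.8, 0, 0], 0], [[-7, 0, 0], 0], [[-7, 0, 0], 0]])

```text
time_s: 37.75
tcp_pos: [0.4319, -0.2369, 0.1625]
ee_rot: [[-1.0, -0.003, 0.011], [-0.003, 1.0, -0.012], [-0.011, -0.012, -1.0]]
wrist_force: [1.4, -0.5, -0.3]
gripper_width: 0.23
```

Run:
```python
from h import *
s=st();print(np.round(s['moment'],3))
a=r.capture('scene');find('scene',['tray_grip','scoop_tray','tray_lip','pot'])
b=r.capture('top'); find('top',['tray_grip','scoop_tray','tray_lip'])
```

```text
t 37.75 tcp [ 0.4319 -0.2369  0.1625] F [ 1.4 -0.5 -0.3] w 0.23
[[-1.0, -0.003, 0.011], [-0.003, 1.0, -0.012], [-0.011, -0.012, -1.0]] [ -9.5  12.  -23.7   0.7 -53.6 -80.8]
[ 0.003 -0.234  0.005]
scene tray_grip []
scene scoop_tray [([0.663, -0.235, 0.114], 0.66), ([0.495, -0.237, 0.157], 0.51)]
scene tray_lip [([0.765, -0.233, 0.126], 0.95)]
scene pot [([0.653, -0.235, -0.001], 0.95)]
top tray_grip []
top scoop_tray [([0.66, -0.236, 0.124], 0.94)]
top tray_lip [([0.763, -0.233, 0.119], 0.76)]
```

Call:
carry_out(steps=[[[0, 0, 0], 0], [[0, 0, 0], 0], [[0, 0, 0], 0], [[0, 0, 0], 0], [[0, 0, 0], 0], [[-1, 0, 0.2], 0], [[-1.7, 0, 0.5], 0], [[-1.7, 0, 0.5], 0], [[-1.7, 0, 0.5], 0]], gripper=1)

```text
time_s: 39.1
tcp_pos: [0.4486, -0.2368, 0.1572]
ee_rot: [[-1.0, -0.003, 0.009], [-0.003, 1.0, -0.011], [-0.009, -0.011, -1.0]]
wrist_force: [-0.4, -0.2, 1.2]
gripper_width: 0.947
```

Call:
carry_out(steps=[[[0, 0, 0], 0], [[0, 0, 0], 0], [[0, 0, 0], 0], [[0, 0, 0], 0], [[0, 0, 0], 0], [[0, 0, 0], 0], [[0, 0, 0], 0], [[0.3, 0, 0], 0], [[0.9, 0, 0], 0], [[1.6, 0, 0], 0], [[2.4, 0, 0], 0], [[3.2, 0, 0], 0], [[4, 0, 0], 0], [[4.8, 0, 0], 0], [[5.6, 0, 0], 0], [[6.4, 0, 0], 0], [[7.2, 0, 0], 0], [[7.7, 0, 0], 0], [[8, 0, 0], 0], [[8, 0, 0], 0]], gripper=-1)

```text
time_s: 41.1
tcp_pos: [0.3678, -0.237, 0.1565]
ee_rot: [[-1.0, -0.003, 0.008], [-0.003, 1.0, -0.011], [-0.008, -0.011, -1.0]]
wrist_force: [-0.7, 0.2, -0.1]
gripper_width: 0.249
```

Run:
```python
from h import *
s=st();print(np.round(s['moment'],3))
a=r.capture('scene');find('scene',['tray_grip','scoop_tray','tray_lip','pot'])
b=r.capture('top'); find('top',['tray_grip','scoop_tray','tray_lip','bin_bulb1'])
```

```text
t 41.1 tcp [ 0.3678 -0.237   0.1565] F [-0.7  0.2 -0.1] w 0.249
[[-1.0, -0.003, 0.008], [-0.003, 1.0, -0.011], [-0.008, -0.011, -1.0]] [-11.    7.1 -30.9   0.7 -51.4 -79.3]
[ 0.031  0.171 -0.075]
scene tray_grip [([0.424, -0.235, 0.159], 0.87)]
scene scoop_tray [([0.594, -0.235, 0.113], 0.82)]
scene tray_lip [([0.69, -0.234, 0.122], 0.58)]
scene pot [([0.646, -0.252, 0.003], 0.74), ([0.794, -0.035, -0.003], 0.28)]
top tray_grip []
top scoop_tray [([0.588, -0.24, 0.123], 0.96)]
top tray_lip [([0.693, -0.234, 0.118], 0.66)]
top bin_bulb1 [([0.584, -0.292, 0.124], 0.91), ([0.542, -0.249, 0.12], 0.62), ([0.522, -0.211, 0.153], 0.59)]
```

Run:
```python
from h import *
a=r.capture('scene');find('scene',['pot','pot','loose_bulb1'])
b=r.capture('top'); find('top',['pot'])
cv2.imwrite('pics/c9.png',np.hstack([cv2.resize(b[110:310,280:480],None,fx=2,fy=2),cv2.resize(a[160:360,220:420],None,fx=2,fy=2)])[:,:,::-1])
```

```text
scene pot [([0.646, -0.253, 0.004], 0.78), ([0.793, -0.035, -0.002], 0.26)]
scene pot [([0.646, -0.253, 0.004], 0.78), ([0.793, -0.035, -0.002], 0.26)]
scene loose_bulb1 [([0.431, -0.288, 0.0], 0.59)]
top pot []
```

View pics/c9.png

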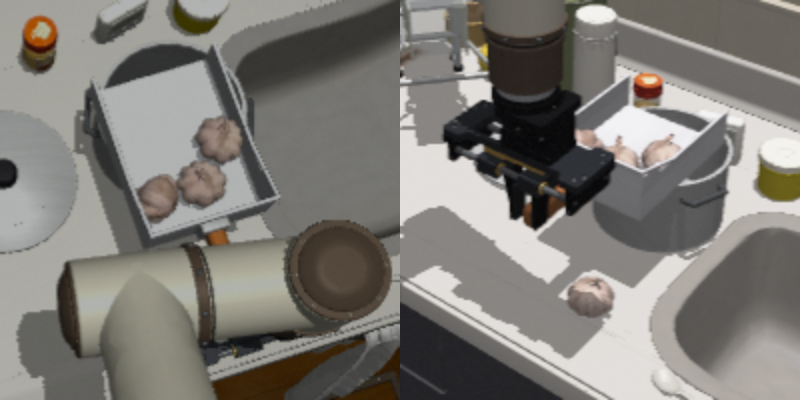

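The pot has been knocked about 16 mm towards −y: in the top view its rim is now about 17 px right of the lip's middle. I'll re-centre the tray on it, then tip.

Call:
carry_out(steps=[[[0.4, -0.3, 0], 0], [[0.9, -0.7, 0], 0], [[1.4, -1.1, 0], 0], [[1.8, -1.5, 0], 0], [[2, -1.7, 0], 0], [[2, -1.7, -0.3], 0], [[2, -1.7, -1], 0], [[2, -1.7, -1.8], 0], [[2, -1.7, -2.6], 0], [[2, -1.7, -3.4], 0], [[2, -1.7, -3.4], 0]])

```text
time_s: 43.0
tcp_pos: [0.3489, -0.2539, 0.1919]
ee_rot: [[-1.0, -0.004, 0.011], [-0.004, 1.0, -0.012], [-0.011, -0.012, -1.0]]
wrist_force: [0.5, 0.4, -1.2]
gripper_width: 0.245
```

Run:
```python
from h import *
s=st();print(np.round(s['moment'],3))
a=r.capture('scene');find('scene',['tray_grip','scoop_tray','tray_lip','pot'])
b=r.capture('top'); find('top',['tray_grip','scoop_tray','tray_lip','bin_bulb1'])
```

```text
t 43.0 tcp [ 0.3489 -0.2539  0.1919] F [ 0.5  0.4 -1.2] w 0.245
[[-1.0, -0.004, 0.011], [-0.004, 1.0, -0.012], [-0.011, -0.012, -1.0]] [-13.9   4.  -28.6   0.6 -56.6 -76.2]
[0.114 0.051 0.033]
scene tray_grip [([0.404, -0.252, 0.189], 0.87)]
scene scoop_tray [([0.566, -0.252, 0.124], 0.71)]
scene tray_lip [([0.663, -0.251, 0.114], 0.59)]
scene pot [([0.646, -0.251, 0.001], 0.74)]
top tray_grip []
top scoop_tray [([0.559, -0.254, 0.133], 0.61)]
top tray_lip [([0.666, -0.25, 0.109], 0.75)]
top bin_bulb1 [([0.512, -0.265, 0.132], 0.93), ([0.497, -0.228, 0.166], 0.78), ([0.558, -0.306, 0.134], 0.62)]
```

Call:
carry_out(steps=[[[0, 0, -0.4], 0], [[-0.2, 0, -1], 0], [[-0.4, 0, -1.8], 0], [[-0.6, 0, -2.6], 0], [[-0.8, 0, -3.4], 0], [[-1, 0, -4.2], 0], [[-1.3, 0, -5], 0], [[-1.6, 0, -5.8], 0], [[-1.9, 0, -6.6], 0], [[-2.2, 0, -7.4], 0], [[-2.5, 0, -8.2], 0], [[-2.8, 0, -9], 0], [[-3, 0, -9.8], 0], [[-3, 0, -10.5], 0], [[-3, 0, -11], 0], [[-3, 0, -11], 0], [[-3, 0, -11], 0]])

```text
time_s: 45.2
tcp_pos: [0.3771, -0.2523, 0.3005]
ee_rot: [[-1.0, -0.003, 0.008], [-0.003, 1.0, -0.011], [-0.008, -0.011, -1.0]]
wrist_force: [0.0, 0.5, -1.2]
gripper_width: 0.252
```

Run:
```python
from h import *
s=st();print(np.round(s['moment'],3))
a=r.capture('scene');find('scene',['tray_grip','scoop_tray','tray_lip','pot','bin_bulb1'])
b=r.capture('top'); find('top',['tray_grip','scoop_tray','tray_lip','bin_bulb1'])
cv2.imwrite('pics/c10.png',np.hstack([cv2.resize(b[110:310,280:480],None,fx=2,fy=2),cv2.resize(a[160:360,220:420],None,fx=2,fy=2)])[:,:,::-1])
```

```text
t 45.2 tcp [ 0.3771 -0.2523  0.3005] F [ 0.   0.5 -1.2] w 0.252
[[-1.0, -0.003, 0.008], [-0.003, 1.0, -0.011], [-0.008, -0.011, -1.0]] [-12.8   1.6 -14.9   0.5 -72.9 -77.2]
[ 0.047  0.024 -0.013]
scene tray_grip []
scene scoop_tray [([0.544, -0.249, 0.15], 0.67)]
scene tray_lip []
scene pot [([0.646, -0.253, 0.002], 0.91)]
scene bin_bulb1 [([0.657, -0.242, 0.042], 0.44), ([0.72, -0.273, 0.038], 0.41)]
top tray_grip []
top scoop_tray [([0.541, -0.254, 0.159], 0.74)]
top tray_lip [([0.63, -0.245, 0.102], 0.55)]
top bin_bulb1 [([0.669, -0.278, 0.038], 0.66), ([0.718, -0.279, 0.039], 0.56), ([0.669, -0.247, 0.035], 0.49)]
```

View pics/c10.png

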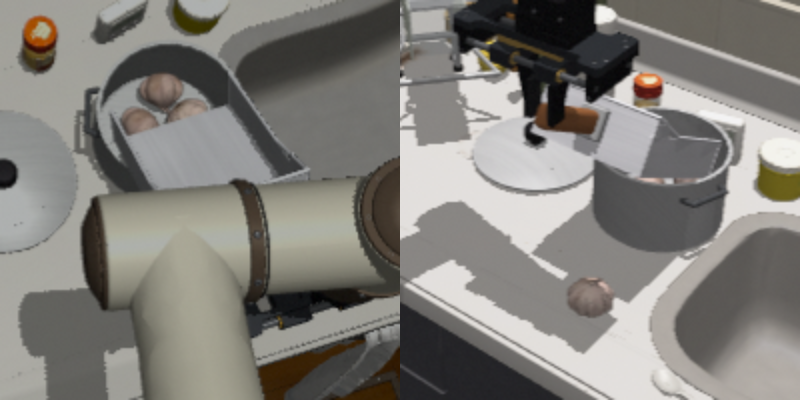

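All three bulbs are in the pot: top crop at (160,90), (140,120) and (185,110). Next I lift the empty tray out.

Call:
carry_out(steps=[[[0, 0, -1], 0], [[0, 0, -2], 0], [[0, 0, -3], 0], [[0, 0, -4], 0], [[0, 0, -5], 0], [[0, 0, -6], 0], [[0, 0, -7], 0], [[0, 0, -8], 0], [[0, 0, -9], 0], [[0, 0, -10], 0], [[0, 0, -11], 0], [[0, 0, -12], 0], [[0, 0, -12], 0]])

```text
time_s: 47.05
tcp_pos: [0.3769, -0.2514, 0.4223]
ee_rot: [[-1.0, -0.003, 0.012], [-0.003, 1.0, -0.012], [-0.011, -0.013, -1.0]]
wrist_force: [0.3, 0.4, -2.1]
gripper_width: 0.25
```

Run:
```python
from h import *
s=st();print(np.round(s['moment'],3))
a=r.capture('scene');find('scene',['tray_grip','scoop_tray','tray_lip','pot','bin_bulb1'])
b=r.capture('top'); find('top',['tray_grip','scoop_tray','tray_lip','bin_bulb1'])
print(ray('top',(450,277),0),ray('top',(370,297),0))
```

```text
t 47.05 tcp [ 0.3769 -0.2514  0.4223] F [ 0.3  0.4 -2.1] w 0.25
[[-1.0, -0.003, 0.012], [-0.003, 1.0, -0.012], [-0.011, -0.013, -1.0]] [-12.6  -0.3  -0.1   0.6 -89.4 -77.2]
[ 0.047 -0.052  0.015]
scene tray_grip [([0.42, -0.251, 0.394], 0.77)]
scene scoop_tray [([0.538, -0.248, 0.266], 0.74), ([0.429, -0.286, 0.0], 0.45)]
scene tray_lip []
scene pot [([0.646, -0.25, 0.004], 0.67)]
scene bin_bulb1 [([0.419, -0.252, 0.393], 0.75), ([0.668, -0.241, 0.038], 0.54), ([0.718, -0.28, 0.035], 0.48)]
top tray_grip []
top scoop_tray [([0.529, -0.252, 0.269], 0.55)]
top tray_lip [([0.615, -0.249, 0.202], 0.59)]
top bin_bulb1 [([0.718, -0.284, 0.036], 0.69), ([0.67, -0.249, 0.037], 0.65), ([0.667, -0.273, 0.035], 0.49)]
[ 0.32510165 -0.38546331  0.        ] [ 0.33849217 -0.17149222  0.        ]
```

Call:
carry_out(steps=[[[0.1, 1, 0], -3], [[0.2, 2.5, 0], -7], [[0.3, 4, 0], -12], [[0.3, 6, 0], -17], [[0.4, 8, 0], -22], [[0.5, 10, 0], -28], [[0.6, 12, 0], -34], [[0.7, 14, 0], -40], [[0.8, 15.5, 0], -46], [[0.9, 16.6, 0], -51], [[0.9, 16.6, 0], -52], [[0.9, 16.6, 2], -52], [[0.9, 16.6, 4], -52], [[0.9, 16.6, 7], -52], [[0.9, 16.6, 10], -52], [[0.9, 16.6, 13], -52], [[0.9, 16.6, 16], -52], [[0.9, 16.6, 18], -52], [[0.9, 16.6, 18], -52]])

```text
time_s: 49.5
tcp_pos: [0.366, -0.0875, 0.2361]
ee_rot: [[-0.614, -0.79, 0.001], [-0.79, 0.614, -0.012], [0.008, -0.008, -1.0]]
wrist_force: [-1.1, 0.1, -2.3]
gripper_width: 0.251
```

Run:
```python
from h import *
s=st();print(np.round(s['moment'],3))
a=r.capture('scene');find('scene',['tray_grip','scoop_tray','tray_lip','pot_lid'])
b=r.capture('top'); find('top',['tray_grip','scoop_tray','tray_lip'])
```

```text
t 49.5 tcp [ 0.366  -0.0875  0.2361] F [-1.1  0.1 -2.3] w 0.251
[[-0.614, -0.79, 0.001], [-0.79, 0.614, -0.012], [0.008, -0.008, -1.0]] [ 12.3  -4.2 -30.    0.7 -64.3 -50.5]
[-0.103  0.136 -0.037]
scene tray_grip [([0.393, -0.058, 0.202], 0.82)]
scene scoop_tray [([0.457, 0.025, 0.062], 0.68), ([0.502, 0.091, 0.005], 0.48)]
scene tray_lip [([0.456, 0.027, 0.062], 0.75), ([0.503, 0.088, 0.009], 0.61), ([0.794, -0.035, -0.007], 0.33)]
scene pot_lid [([0.646, -0.032, -0.0], 0.78)]
top tray_grip []
top scoop_tray [([0.455, 0.025, 0.081], 0.88)]
top tray_lip [([0.51, 0.091, 0.007], 0.63), ([0.665, -0.273, 0.036], 0.46)]
```

Call:
carry_out(steps=[[[0, 0, 1], 0], [[0, 0, 2], 0], [[0, 0, 3], 0], [[0, 0, 4], 0], [[0, 0, 5], 0], [[0, 0, 6], 0], [[0, 0, 7], 0], [[0, 0, 8], 0], [[0, 0, 9], 0], [[0, 0, 10], 0], [[0, 0, 11], 0], [[0, 0, 12], 0], [[0, 0, 13], 0], [[0, 0, 14], 0], [[0, 0, 15], 0], [[0, 0, 16], 0], [[0, 0, 17], 0], [[0, 0, 18], 0], [[0, 0, 18.6], 0], [[0, 0, 18.6], 0]])

```text
time_s: 51.95
tcp_pos: [0.37, -0.089, 0.0523]
ee_rot: [[-0.613, -0.79, 0.008], [-0.79, 0.613, -0.011], [0.004, -0.013, -1.0]]
wrist_force: [0.0, -0.7, -0.3]
gripper_width: 0.249
```

Run:
```python
from h import *
s=st();print(np.round(s['moment'],3))
a=r.capture('scene');find('scene',['tray_grip','scoop_tray','tray_lip','pot_lid'])
b=r.capture('top'); find('top',['tray_grip','scoop_tray','tray_lip'])
```

```text
t 51.95 tcp [ 0.37   -0.089   0.0523] F [ 0.  -0.7 -0.3] w 0.249
[[-0.613, -0.79, 0.008], [-0.79, 0.613, -0.011], [0.004, -0.013, -1.0]] [ 11.9  11.7 -46.2   1.4 -31.8 -50.9]
[ 0.21  -0.04  -0.022]
scene tray_grip [([0.403, -0.045, 0.05], 0.78)]
scene scoop_tray [([0.508, 0.085, 0.0], 0.95), ([0.4, -0.043, 0.051], 0.31)]
scene tray_lip [([0.564, 0.17, 0.008], 0.97)]
scene pot_lid [([0.65, -0.035, 0.0], 0.71)]
top tray_grip [([0.402, -0.045, 0.052], 0.98)]
top scoop_tray [([0.503, 0.084, 0.008], 0.56)]
top tray_lip [([0.564, 0.17, 0.001], 0.73), ([0.428, -0.288, 0.002], 0.44)]
```

Call:
carry_out(steps=[[[0, 0, 0.4], 0], [[0, 0, 0.9], 0], [[0, 0, 1], 0], [[0, 0, 1], 0]])

```text
time_s: 52.8
tcp_pos: [0.3705, -0.0891, 0.0431]
ee_rot: [[-0.613, -0.79, 0.01], [-0.79, 0.613, -0.011], [0.003, -0.014, -1.0]]
wrist_force: [0.3, 0.1, 0.1]
gripper_width: 0.245
```

Call:
carry_out(steps=[[[0, 0, 0], 0], [[0, 0, 0], 0], [[0, 0, 0], 0], [[0, 0, 0], 0], [[0, 0, -3], 0], [[0, 0, -7], 0], [[0, 0, -11], 0], [[2, -3, -12], 0], [[5, -7, -12], 0], [[8, -11, -12], 0], [[11, -15, -12], 0], [[12, -16.9, -12], 0], [[12, -16.9, -12], 0], [[12, -16.9, -12], 0]], gripper=1)

```text
time_s: 54.2
tcp_pos: [0.4286, -0.2861, 0.1651]
ee_rot: [[-0.614, -0.789, 0.008], [-0.789, 0.614, -0.01], [0.003, -0.013, -1.0]]
wrist_force: [0.0, 0.3, -0.4]
gripper_width: 0.999
```

Run:
```python
from h import *
s=st()
for c in('scene','top'): r.capture(c);find(c,['tray_grip','scoop_tray','tray_lip','loose_bulb1','pot','bin_bulb1'])
r.capture('wrist');find('wrist',['loose_bulb1'])
s=st();print(toolmove(np.array([.43,-.2875,.013])-s['tcp_pos'],s))
```

```text
t 54.2 tcp [ 0.4286 -0.2861  0.1651] F [ 0.   0.3 -0.4] w 0.999
[[-0.614, -0.789, 0.008], [-0.789, 0.614, -0.01], [0.003, -0.013, -1.0]] [-15.4  14.  -20.4   0.5 -55.  -22.8]
scene tray_grip [([0.403, -0.045, 0.04], 0.59)]
scene scoop_tray [([0.504, 0.086, -0.004], 0.95)]
scene tray_lip [([0.564, 0.172, 0.005], 0.67)]
scene loose_bulb1 [([0.431, -0.285, -0.0], 0.61)]
scene pot []
scene bin_bulb1 [([0.667, -0.241, 0.037], 0.52), ([0.717, -0.281, 0.034], 0.44)]
top tray_grip [([0.405, -0.047, 0.038], 0.69), ([0.669, -0.272, 0.036], 0.26)]
top scoop_tray [([0.506, 0.084, 0.004], 0.6)]
top tray_lip [([0.568, 0.171, -0.001], 0.85)]
top loose_bulb1 [([0.43, -0.286, 0.002], 0.52)]
top pot [([0.645, -0.252, -0.0], 0.61), ([0.667, -0.274, 0.036], 0.19)]
top bin_bulb1 [([0.665, -0.276, 0.036], 0.87), ([0.669, -0.248, 0.034], 0.57), ([0.718, -0.281, 0.039], 0.54)]
wrist loose_bulb1 [([0.428, -0.287, -0.002], 0.97)]
t 55.0 tcp [ 0.4293 -0.2862  0.1658] F [0.3 0.1 0. ] w 0.999
[[-0.613, -0.79, 0.01], [-0.79, 0.613, -0.011], [0.003, -0.014, -1.0]] [-15.4  14.  -20.3   0.5 -55.  -22.8]
[ 0.02  0.08 15.28]
```

Tray flat on the worktop. Picking up the loose bulb.

Call:
carry_out(steps=[[[0, 0.1, 4], 0], [[0, 0.1, 8], 0], [[0, 0.1, 12], 0], [[0, 0.1, 14.5], 0], [[0, 0.1, 15.2], 0], [[0, 0.1, 15.2], 0], [[0, 0.1, 15.2], 0]])

```text
time_s: 55.7
tcp_pos: [0.4311, -0.2877, 0.015]
ee_rot: [[-0.613, -0.79, 0.012], [-0.79, 0.613, -0.012], [0.002, -0.017, -1.0]]
wrist_force: [0.5, 0.0, 1.0]
gripper_width: 1.002
```

Call:
carry_out(steps=[[[0, 0, 0], 0], [[0, 0, 0], 0], [[0, 0, 0], 0], [[0, 0, 0], 0], [[0, 0, 0], 0], [[0, 0, 0], 0], [[0, 0, -3], 0], [[0, 0, -7], 0], [[0, 0, -11], 0], [[0, 0, -15], 0], [[0, 0, -17], 0], [[0, 0, -17], 0]], gripper=-1)

```text
time_s: 56.9
tcp_pos: [0.431, -0.2864, 0.1886]
ee_rot: [[-0.612, -0.79, 0.019], [-0.791, 0.612, -0.015], [-0.0, -0.024, -1.0]]
wrist_force: [0.8, -0.4, -0.6]
gripper_width: 0.603
```

Call:
carry_out(steps=[[[-2, -2, -1], 7], [[-5, -4, -1], 15], [[-8, -7, -1], 23], [[-11, -9, -1], 31], [[-13, -11, -1], 39], [[-13.4, -11.7, -1], 46], [[-13.4, -11.7, -1], 52], [[-13.4, -11.7, -1], 52], [[-13.4, -11.7, -1], 52]])

```text
time_s: 57.8
tcp_pos: [0.6047, -0.2518, 0.2001]
ee_rot: [[-1.0, -0.006, 0.017], [-0.006, 1.0, -0.014], [-0.017, -0.014, -1.0]]
wrist_force: [0.2, 0.2, -0.7]
gripper_width: 0.597
```

Run:
```python
from h import *
a=r.capture('scene');find('scene',['pot','bin_bulb1'])
b=r.capture('top'); find('top',['pot','bin_bulb1'])
s=st();print(toolmove(np.array([.606,-.252,.08])-s['tcp_pos'],s))
cv2.imwrite('pics/c11.png',np.hstack([cv2.resize(b[110:310,280:480],None,fx=2,fy=2),cv2.resize(a[160:360,220:420],None,fx=2,fy=2)])[:,:,::-1])
```

```text
scene pot [([0.647, -0.249, 0.001], 0.86), ([0.659, 0.186, -0.002], 0.39)]
scene bin_bulb1 [([0.67, -0.243, 0.037], 0.56), ([0.716, -0.276, 0.035], 0.53)]
top pot []
top bin_bulb1 [([0.405, -0.042, 0.036], 0.42)]
t 58.1 tcp [ 0.6051 -0.252   0.2016] F [ 0.7  0.5 -0.4] w 0.599
[[-1.0, -0.004, 0.02], [-0.005, 1.0, -0.015], [-0.02, -0.015, -1.0]] [ -8.2  25.1   1.9   0.7 -65.6 -81.9]
[ 0.15  0.18 12.16]
```

View pics/c11.png

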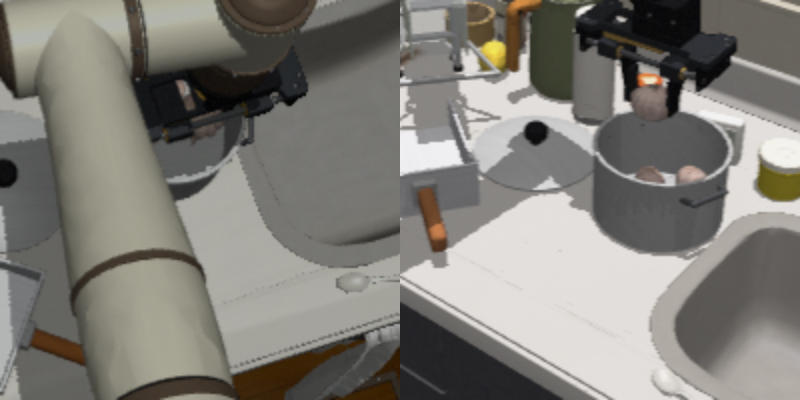

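The bulb is held over the pot at scene crop (650,100). Lowering and releasing it.

Call:
carry_out(steps=[[[0.1, 0.1, 4], 0], [[0.1, 0.2, 7], 0], [[0.1, 0.2, 10], 0], [[0.1, 0.2, 12], 0], [[0.1, 0.2, 12], 0], [[0.1, 0.2, 12], 0]])

```text
time_s: 58.7
tcp_pos: [0.6069, -0.2521, 0.0822]
ee_rot: [[-1.0, -0.005, 0.02], [-0.005, 1.0, -0.015], [-0.02, -0.015, -1.0]]
wrist_force: [0.5, -0.7, 0.0]
gripper_width: 0.599
```

Call:
carry_out(steps=[[[0, 0, 0], 0], [[0, 0, 0], 0], [[0, 0, 0], 0], [[0, 0, 0], 0], [[0, 0, -3], 0], [[0, 0, -7], 0], [[0, 0, -11], 0], [[0, 0, -14], 0], [[0, 0, -14], 0]], gripper=0.6)

```text
time_s: 59.6
tcp_pos: [0.6066, -0.2508, 0.2288]
ee_rot: [[-0.999, -0.005, 0.031], [-0.006, 1.0, -0.019], [-0.031, -0.019, -0.999]]
wrist_force: [0.3, 0.1, 0.6]
gripper_width: 0.799
```

Call:
carry_out(steps=[[[-1, 4, 0], -8], [[-2, 8, 0], -16], [[-3, 13, 0], -24], [[-4, 18, 0], -32], [[-4.1, 21.7, 0], -40], [[-4.1, 21.7, 0], -48], [[-4.1, 21.7, 0], -56], [[-4.1, 21.7, 0], -64], [[-4.1, 21.7, 0], -72], [[-4.1, 21.7, 0], -80], [[-4.1, 21.7, 0], -88], [[-4.1, 21.7, 0], -90], [[-4.1, 21.7, 0], -90], [[-4.1, 21.7, 0], -90]], gripper=1)

```text
time_s: 61.0
tcp_pos: [0.6461, -0.0336, 0.2255]
ee_rot: [[0.005, -1.0, 0.031], [-1.0, -0.005, -0.019], [0.019, -0.03, -0.999]]
wrist_force: [-0.9, -0.5, -0.6]
gripper_width: 0.999
```

Run:
```python
from h import *
a=r.capture('scene');find('scene',['pot_lid','pot','bin_bulb1','scoop_tray'])
b=r.capture('top'); find('top',['pot_lid','pot','bin_bulb1','scoop_tray'])
r.capture('wrist');find('wrist',['pot_lid'])
s=st();print(toolmove(np.array([.648,-.034,.036])-s['tcp_pos'],s))
cv2.imwrite('pics/c12.png',np.hstack([cv2.resize(b[110:310,280:480],None,fx=2,fy=2),cv2.resize(a[160:360,220:420],None,fx=2,fy=2)])[:,:,::-1])
```

```text
scene pot_lid [([0.647, -0.037, -0.0], 0.96), ([0.406, -0.045, 0.041], 0.22)]
scene pot [([0.647, -0.252, 0.001], 0.77)]
scene bin_bulb1 [([0.667, -0.242, 0.039], 0.49), ([0.717, -0.279, 0.034], 0.47)]
scene scoop_tray [([0.506, 0.087, -0.004], 0.56)]
top pot_lid [([0.647, -0.032, 0.002], 0.76)]
top pot [([0.648, -0.256, 0.0], 0.84)]
top bin_bulb1 [([0.667, -0.249, 0.035], 0.86), ([0.719, -0.283, 0.039], 0.79), ([0.669, -0.274, 0.032], 0.6)]
top scoop_tray [([0.645, -0.253, 0.001], 0.41)]
wrist pot_lid [([0.651, -0.03, -0.001], 0.8)]
t 61.6 tcp [ 0.6464 -0.0336  0.226 ] F [0.2 0.9 0.6] w 1.0
[[0.005, -0.999, 0.031], [-1.0, -0.006, -0.019], [0.019, -0.031, -0.999]] [ 12.   23.1   2.    1.5 -67.4 -12.2]
[-0.32  0.44 18.99]
```

View pics/c12.png

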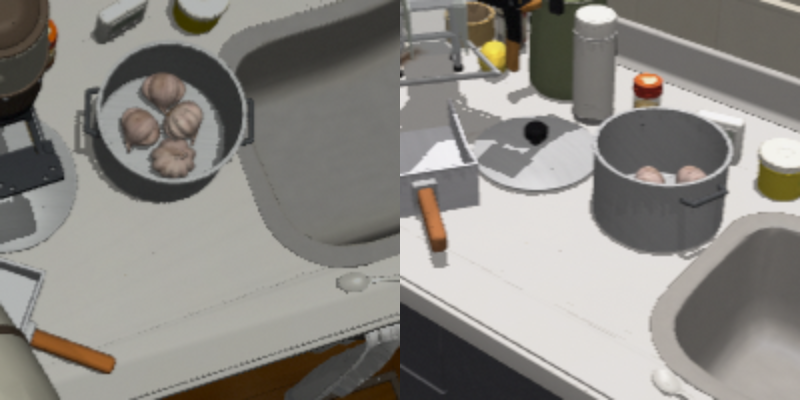

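Call:
carry_out(steps=[[[0, 0.1, 4], 0], [[-0.1, 0.2, 8], 0], [[-0.2, 0.3, 12], 0], [[-0.3, 0.4, 16], 0], [[-0.3, 0.4, 18.4], 0], [[-0.3, 0.4, 18.9], 0], [[-0.3, 0.4, 18.9], 0], [[-0.3, 0.4, 18.9], 0]])

```text
time_s: 62.4
tcp_pos: [0.6498, -0.034, 0.0388]
ee_rot: [[0.006, -0.999, 0.035], [-1.0, -0.006, -0.018], [0.019, -0.035, -0.999]]
wrist_force: [0.7, -0.6, -0.3]
gripper_width: 0.999
```

Call:
carry_out(steps=[[[0, 0, 0], 0], [[0, 0, 0], 0], [[0, 0, 0], 0], [[0, 0, 0], 0], [[0, 0, 0], 0], [[0, 0, 0], 0], [[0, 0, -1], 0], [[0, 0, -4], 0], [[0, 0, -8], 0], [[0, 0, -12], 0], [[0, 0, -16], 0], [[0, 0, -18], 0], [[0, 0, -18], 0], [[0, 0, -18], 0]], gripper=-1)

```text
time_s: 63.8
tcp_pos: [0.6431, -0.0306, 0.2189]
ee_rot: [[0.006, -0.999, 0.035], [-1.0, -0.006, -0.018], [0.018, -0.035, -0.999]]
wrist_force: [-0.4, -0.2, -0.1]
gripper_width: 0.003
```

Run:
```python
from h import *
a=r.capture('scene');find('scene',['pot_lid','pot'])
b=r.capture('top'); find('top',['pot_lid','pot'])
s=st();print(toolmove(np.array([.647,-.2525,.18])-s['tcp_pos'],s))
```

```text
scene pot_lid [([0.645, -0.038, 0.0], 0.98)]
scene pot [([0.646, -0.251, 0.002], 0.94)]
top pot_lid [([0.647, -0.032, 0.001], 0.84)]
top pot [([0.646, -0.253, 0.0], 0.71)]
t 64.1 tcp [ 0.6431 -0.0308  0.2173] F [ 0.4 -1.  -0.1] w 0.006
[[0.006, -0.999, 0.032], [-1.0, -0.006, -0.019], [0.019, -0.032, -0.999]] [ 12.3  23.1   0.7   1.6 -66.  -12.6]
[22.1  -0.13  4.16]
```

Run:
```python
from h import *
s=r.sense();print(toolmove(np.array([.6465,-.0345,.028])-s['tcp_pos'],s))
```

```text
[1.000e-02 2.700e-01 1.894e+01]
```

Call:
carry_out(steps=[[[0, 0.1, 0], 0], [[0, 0.1, 0], 0], [[0, 0.1, 0], 0], [[0, 0.1, 4], 0], [[0, 0.2, 8], 0], [[0, 0.3, 12], 0], [[0, 0.3, 16], 0], [[0, 0.3, 18.4], 0], [[0, 0.3, 18.9], 0], [[0, 0.3, 19], 0], [[0, 0.3, 19], 0]], gripper=1)

```text
time_s: 65.2
tcp_pos: [0.6476, -0.0342, 0.029]
ee_rot: [[0.006, -0.999, 0.035], [-1.0, -0.007, -0.019], [0.019, -0.035, -0.999]]
wrist_force: [0.1, -0.3, 0.5]
gripper_width: 0.92
```

Call:
carry_out(steps=[[[0, 0, 0], 0], [[0, 0, 0], 0], [[0, 0, 0], 0], [[0, 0, 0], 0], [[0, 0, 0], 0], [[0, 0, 0], 0], [[0, 0, -1], 0], [[0, 0, -4], 0], [[0, 0, -8], 0], [[0, 0, -12], 0], [[0, 0, -16], 0], [[0, 0, -18], 0], [[0, 0, -18], 0], [[0, 0, -18], 0]], gripper=-1)

```text
time_s: 66.6
tcp_pos: [0.6402, -0.0307, 0.2079]
ee_rot: [[0.006, -0.999, 0.034], [-1.0, -0.006, -0.018], [0.018, -0.034, -0.999]]
wrist_force: [0.2, -0.0, -4.0]
gripper_width: 0.398
```

Run:
```python
from h import *
a=r.capture('scene');find('scene',['pot_lid','pot'])
b=r.capture('top'); find('top',['pot_lid','pot'])
s=st();print(toolmove(np.array([.646,-.2525,.175])-s['tcp_pos'],s))
```

```text
scene pot_lid [([0.64, -0.033, 0.159], 0.58)]
scene pot [([0.646, -0.253, 0.002], 0.61)]
top pot_lid [([0.641, -0.029, 0.162], 0.76)]
top pot [([0.645, -0.253, 0.001], 0.86)]
t 66.9 tcp [ 0.6407 -0.0309  0.2072] F [-0.1 -0.3 -1.3] w 0.397
[[0.006, -0.999, 0.033], [-1.0, -0.007, -0.019], [0.019, -0.032, -0.999]] [ 12.4  23.2  -0.6   1.6 -64.6 -12.7]
[22.09 -0.27  3.66]
```

Call:
carry_out(steps=[[[3, 0, 0.3], 0], [[7, -0.1, 0.3], 0], [[11, -0.2, 0.4], 0], [[15, -0.2, 0.4], 0], [[19, -0.3, 0.4], 0], [[21.5, -0.3, 0.4], 0], [[22.1, -0.3, 0.5], 0], [[22.1, -0.3, 2], 0], [[22.1, -0.3, 3.6], 0], [[22.1, -0.3, 3.6], 0], [[22.1, -0.3, 3.6], 0]])

```text
time_s: 68.0
tcp_pos: [0.6463, -0.2521, 0.1752]
ee_rot: [[0.007, -0.999, 0.031], [-1.0, -0.008, -0.019], [0.019, -0.031, -0.999]]
wrist_force: [0.8, -0.5, -1.7]
gripper_width: 0.399
```

Run:
```python
from h import *
a=r.capture('scene');find('scene',['pot_lid','pot'])
b=r.capture('top'); find('top',['pot_lid','pot'])
s=st();print(toolmove(np.array([.646,-.2525,.14])-s['tcp_pos'],s))
```

```text
scene pot_lid [([0.65, -0.251, 0.127], 0.81)]
scene pot [([0.644, -0.249, 0.003], 0.8), ([0.612, 0.129, 0.151], 0.33)]
top pot_lid [([0.644, -0.251, 0.132], 0.94)]
top pot []
t 68.3 tcp [ 0.6466 -0.2524  0.1765] F [-0.5  0.3 -1.6] w 0.402
[[0.006, -0.999, 0.034], [-1.0, -0.007, -0.019], [0.02, -0.034, -0.999]] [ -7.6  29.4   5.3   0.9 -63.8   7.6]
[-0.06  0.18  3.64]
```

Call:
carry_out(steps=[[[0, 0, 0.5], 0], [[0, 0.1, 1], 0], [[0, 0.1, 1.6], 0], [[0, 0.1, 1.9], 0], [[0, 0.1, 1.9], 0]])

```text
time_s: 68.8
tcp_pos: [0.6459, -0.2528, 0.158]
ee_rot: [[0.007, -0.999, 0.033], [-1.0, -0.007, -0.02], [0.02, -0.033, -0.999]]
wrist_force: [-2.3, 0.8, 1.7]
gripper_width: 0.398
```

Call:
carry_out(steps=[[[0, 0, 0.2], 0], [[0, 0, 0.3], 0], [[0, 0, 0.3], 0]])

```text
time_s: 69.1
tcp_pos: [0.646, -0.2529, 0.1577]
ee_rot: [[0.007, -0.999, 0.034], [-1.0, -0.008, -0.021], [0.021, -0.034, -0.999]]
wrist_force: [-3.7, 2.8, 9.4]
gripper_width: 0.399
```

Run:
```python
from h import *
a=r.capture('scene');find('scene',['pot_lid','pot'])
b=r.capture('top'); find('top',['pot_lid','pot'])
s=st();print(np.round(s['moment'],2))
```

```text
scene pot_lid [([0.647, -0.252, 0.112], 0.93), ([0.404, -0.046, 0.038], 0.5)]
scene pot [([0.645, -0.251, 0.004], 0.65), ([0.66, 0.186, -0.0], 0.27)]
top pot_lid [([0.645, -0.251, 0.112], 0.92)]
top pot []
t 69.4 tcp [ 0.646  -0.2529  0.1577] F [-3.3  3.7  9.8] w 0.4
[[0.007, -0.999, 0.034], [-1.0, -0.008, -0.021], [0.021, -0.034, -0.999]] [ -7.6  30.1   3.7   1.  -61.5   7.6]
[ 0.99  1.36 -0.07]
```

Seated: the lid origin reads 0.112 against a nominal 0.111. Releasing and retreating.

Call:
carry_out(steps=[[[0, 0, -0.1], 0], [[0, 0, -0.1], 0], [[0, 0, -0.1], 0], [[0, 0, -0.1], 0], [[0, 0, -0.1], 0], [[0, 0, -3], 0], [[0, 0, -7], 0], [[0, 0, -11], 0], [[0, 3, -14], 0], [[0, 8, -14], 0], [[0, 13, -14], 0], [[0, 18, -14], 0], [[0, 20, -14], 0], [[0, 20, -14], 0]], gripper=1)

```text
time_s: 70.8
tcp_pos: [0.4388, -0.2516, 0.2919]
ee_rot: [[0.006, -0.999, 0.036], [-1.0, -0.007, -0.021], [0.021, -0.036, -0.999]]
wrist_force: [0.7, -0.2, 0.1]
gripper_width: 0.997
```

Run:
```python
from h import *
a=r.capture('scene');find('scene',['pot_lid','pot','scoop_tray','tray_lip','tray_grip','loose_bulb1','flask','pot_lid'])
b=r.capture('top'); find('top',['pot_lid','pot','scoop_tray','tray_lip','tray_grip','loose_bulb1','flask','bail_bar'])
s=st()
cv2.imwrite('pics/c13.png',np.hstack([cv2.resize(b[100:320,130:480],(445,280)),cv2.resize(a[80:330,120:430],(347,280))])[:,:,::-1])
```

```text
scene pot_lid [([0.649, -0.252, 0.11], 0.87)]
scene pot [([0.647, -0.253, 0.003], 0.93)]
scene scoop_tray [([0.658, 0.188, -0.003], 0.59)]
scene tray_lip [([0.568, 0.174, 0.004], 0.74)]
scene tray_grip [([0.403, -0.044, 0.039], 0.81), ([0.508, 0.088, -0.003], 0.17)]
scene loose_bulb1 []
scene flask [([0.794, -0.034, -0.003], 0.62)]
scene pot_lid [([0.649, -0.252, 0.11], 0.87)]
top pot_lid [([0.647, -0.249, 0.113], 0.58), ([0.5, 0.086, 0.008], 0.45)]
top pot []
top scoop_tray [([0.505, 0.086, 0.006], 0.98)]
top tray_lip [([0.566, 0.172, -0.001], 0.58)]
top tray_grip [([0.405, -0.045, 0.038], 0.56)]
top loose_bulb1 []
top flask [([0.794, -0.037, -0.003], 0.86)]
top bail_bar []
t 71.7 tcp [ 0.4414 -0.2515  0.2909] F [-0.2  0.2 -0.7] w 1.0
[[0.007, -0.999, 0.034], [-1.0, -0.008, -0.021], [0.021, -0.034, -0.999]] [-10.8   6.7 -10.7   0.8 -70.4  11. ]
```

View pics/c13.png

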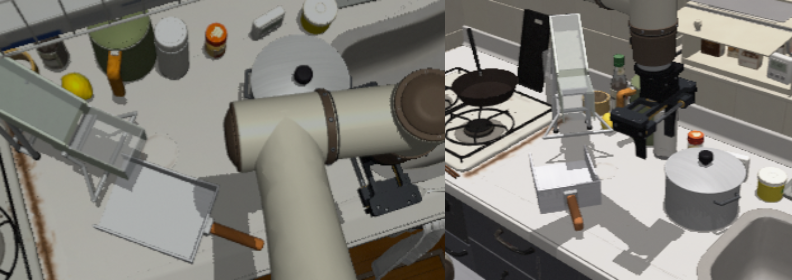

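The lid is seated on the pot, the empty tray lies flat, the bin is empty with its gate shut, no loose bulbs remain, and the flask is unmoved. Handing in.

```bash
python3 -c "
from station import r
print(r.finish_job())"
```

```text
the job is handed in; nothing more can be done
None
```

The job is done and handed in at about 72 s of the 200 s limit. All four bulbs that were present, three from the bin and one loose on the worktop, are in the pot with the lid on.

**What I did**
- I laid the lid on the worktop, opened the gate with the tray and caught all three bulbs.
- The moves cannot tilt the tool. To tip, I rested the loaded tray on the pot, regripped the end of its grip lightly so the pads acted as a hinge, and raised it until the bulbs slid in.
- I laid the empty tray flat near the bin, put the loose bulb in the pot by hand, and put the lid back.

**Last checks**
- **Bulbs:** a picture taken before the lid went on shows all four on the pot floor. None shows outside it, and the chute is empty.
- **Lid:** its origin reads 0.110–0.113 m against 0.111 m when seated, and it is centred on the pot within about 4 mm.
- **Tray:** it lies flat, about 0.35 m from the pot centre to centre.
- **Flask and gripper:** the flask has not moved and the gripper touches nothing.

**What went wrong or disagreed**
- Setting the lid down on the worktop pushed the wrist force to about 31 N upwards and 17 N sideways. That is below the 120 N limit, and I eased it at once.
- The tray drooped about 10° in the grip while catching, probably with its lip on the worktop. No bulb was lost, and I levelled it on the worktop before going on.
- The first hinge grasp slipped and I regripped it deeper. The first attempt to pick the lid up again closed on nothing and had to be repeated.
- The pot shifted about 16 mm just before tipping, so I re-centred the tray on it.
- In the last look one network put `scoop_tray` on the bin; the picture and the other readings show the tray where I laid it.

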